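# Line up the collimator blocks and pass the alignment rod

## Task

Set the bored collimator blocks that are on the bench in the carrier, finishing one before the next, from the tallest to the shortest: push each block snug into the corner of the squaring jig with its bored face against the left fence and its plain side against the far fence, let go of it there, then grasp it squarely and stand it, bore in line with the eyes, in its own bay of the carrier (tallest left, medium-height middle, shortest right; a missing block's bay stays empty) and let go. Last, pass the alignment rod from the right through the right end plate, every block's bore and the left end plate, until its grip is almost up to the right plate and its tip stands out past the left one, and leave it there, without disturbing the timer, the film roll or the marker.

Things in the scene. Friction and masses are not known exactly. Their poses are not given: they have to be found in the camera images.
- block_tall: the tall collimator block: plain aluminium, upright, 54 mm (its x) by 34 mm (its y) by 54 mm high, with a 20 mm round bore running right through along its y, bore centre 22 mm above the underside. A half turn makes no difference. About 300 g. Origin: centre of the underside, z up. It may be absent in a run
- block_medium: the medium collimator block: plain aluminium, upright, 54 mm (its x) by 34 mm (its y) by 46 mm high, with a 20 mm round bore running right through along its y, bore centre 22 mm above the underside. A half turn makes no difference. About 250 g. Origin: centre of the underside, z up. It may be absent in a run
- block_short: the short collimator block: plain aluminium, upright, 54 mm (its x) by 34 mm (its y) by 38 mm high, with a 20 mm round bore running right through along its y, bore centre 22 mm above the underside. A half turn makes no difference. About 200 g. Origin: centre of the underside, z up. It may be absent in a run
- jig: squaring jig, fixed: dark base plate 120 (x) x 110 (y) x 5 mm; two steel fences 10 mm thick, tops 17 mm above the bench: far fence along y, inner face at x = +40 mm; left fence along x, inner face at y = +35 mm; other sides open. Origin: centre of its underside; x away from the robot, y to its left. A squared block has its origin at x 13, y 18, z 5 mm here, its bore along the jig's y
- jig_corner (a point): the inner corner where both fence faces meet, at the top of the jig's base plate
- carrier: fixed: grey base 74 (x) x 148 (y) x 3 mm; at each end of its y an end plate 50 mm wide, 8 mm thick, top 45 mm above the bench, with a round 18 mm eye 25 mm above it. Two pairs of flat posts (x 15 to 26 mm either side, 4 mm thick, tops 33 mm above the bench) part it into three bays 40 mm long along y, open at front and back. Origin: centre of underside; y along the row through both eyes, leftwards
- left_bay (a point): centre of the left bay (the tallest block's), on top of the base, 3 mm above the bench; axes as the carrier's
- middle_bay (a point): the same for the middle bay (the medium block's)
- right_bay (a point): the same for the right bay (the shortest block's)
- left_eye (a point): centre of the left eye, on the outer face of the left end plate; axes as the carrier's
- right_eye (a point): centre of the right eye, on the outer face of the right end plate; axes as the carrier's
- rod: alignment rod, lying on the bench: square dark grip 16 x 50 x 16 mm, the heavy end, and a shaft 10 mm thick, 170 mm long, that leaves it along +y and ends round. 100 g, balanced about 16 mm from the grip's middle towards the shaft. Origin: centre of the grip's underside as built (the axis is 8 mm above it along its z); it may lie on any side of the grip
- rod_tip (a point): the round end of the rod's shaft, on its axis, 195 mm from the middle of the grip
- timer: bystander: small white bench timer 32 x 66 x 62 mm; origin centre of underside
- parafilm: bystander: roll of sealing film on end, 52 mm wide, 50 mm high; origin centre of underside
- marker: bystander: a marker pen lying down, 132 mm long; origin centre of underside
Mind the look-alikes: they are no part of the job. What is shaped like the block_medium but orange is not meant.

How it is judged:
On the way, in this order (a step that is already met when the one before it is completed fails the run):
1. the tall block stands flush in the corner of the jig, let go (x of block_tall in the frame of jig between 0.0105 and 0.0155 m and y of block_tall in the frame of jig between 0.0155 and 0.0205 m and z of block_tall in the frame of jig between 0.002 and 0.008 m and angle between the y axis of block_tall and the y axis of jig, either way round below 0.04 rad and angle between block_tall's own z axis and vertical below 0.05 rad and contact force between the fingers and block_tall below 0.1 N and linear speed of block_tall below 0.02 m/s), for 0.2 s.
2. the tall block stands in its own bay of the carrier, let go (x of block_tall in the frame of left_bay between -0.009 and 0.009 m and y of block_tall in the frame of left_bay between -0.006 and 0.006 m and z of block_tall in the frame of left_bay between -0.003 and 0.003 m and angle between the y axis of block_tall and the y axis of carrier, either way round below 0.15 rad and angle between block_tall's own z axis and vertical below 0.06 rad and contact force between the fingers and block_tall below 0.1 N and linear speed of block_tall below 0.02 m/s), for 0.2 s.
3. the medium block stands flush in the corner of the jig, let go (x of block_medium in the frame of jig between 0.0105 and 0.0155 m and y of block_medium in the frame of jig between 0.0155 and 0.0205 m and z of block_medium in the frame of jig between 0.002 and 0.008 m and angle between the y axis of block_medium and the y axis of jig, either way round below 0.04 rad and angle between block_medium's own z axis and vertical below 0.05 rad and contact force between the fingers and block_medium below 0.1 N and linear speed of block_medium below 0.02 m/s), for 0.2 s.
4. the medium block stands in its own bay of the carrier, let go (x of block_medium in the frame of middle_bay between -0.009 and 0.009 m and y of block_medium in the frame of middle_bay between -0.006 and 0.006 m and z of block_medium in the frame of middle_bay between -0.003 and 0.003 m and angle between the y axis of block_medium and the y axis of carrier, either way round below 0.15 rad and angle between block_medium's own z axis and vertical below 0.06 rad and contact force between the fingers and block_medium below 0.1 N and linear speed of block_medium below 0.02 m/s), for 0.2 s.
5. the short block stands flush in the corner of the jig, let go (x of block_short in the frame of jig between 0.0105 and 0.0155 m and y of block_short in the frame of jig between 0.0155 and 0.0205 m and z of block_short in the frame of jig between 0.002 and 0.008 m and angle between the y axis of block_short and the y axis of jig, either way round below 0.04 rad and angle between block_short's own z axis and vertical below 0.05 rad and contact force between the fingers and block_short below 0.1 N and linear speed of block_short below 0.02 m/s), for 0.2 s.
6. the short block stands in its own bay of the carrier, let go (x of block_short in the frame of right_bay between -0.009 and 0.009 m and y of block_short in the frame of right_bay between -0.006 and 0.006 m and z of block_short in the frame of right_bay between -0.003 and 0.003 m and angle between the y axis of block_short and the y axis of carrier, either way round below 0.15 rad and angle between block_short's own z axis and vertical below 0.06 rad and contact force between the fingers and block_short below 0.1 N and linear speed of block_short below 0.02 m/s), for 0.2 s.
7. the rod passes through both end plates and the bores of all blocks, each in its bay; all let go (all of step 2 and all of step 4 and all of step 6 and y of rod_tip in the frame of left_eye above 0.008 m and y of rod in the frame of right_eye below 0 m and x of rod_tip in the frame of left_eye between -0.009 and 0.009 m and z of rod_tip in the frame of left_eye between -0.009 and 0.009 m and angle between the y axis of rod and the y axis of carrier, either way round below 0.1 rad and contact force between the fingers and rod below 0.1 N and linear speed of rod below 0.02 m/s), for 0.2 s.
At the end, for the whole second after the job is handed in: Every block present stands upright in its own bay (within 9 mm across and 6 mm along the carrier of the bay's centre, turned less than 0.15 rad); the rod passes through both eyes and the bores with its tip at least 8 mm beyond the left plate; all released and at rest (all of step 7); the robot touches nothing.
It fails at once if the timer is moved more than 3 cm (distance of timer from where it was at the start of the episode above 0.03 m).
It fails at once if the film roll is moved more than 3 cm (distance of parafilm from where it was at the start of the episode above 0.03 m).
It fails at once if the marker is moved more than 3 cm (distance of marker from where it was at the start of the episode above 0.03 m).
Of block_tall, block_medium, block_short only 2 to 3 are there at a start; the rules pass over those that are not, and their reading is None.
At some moment in a run one of block_tall, block_medium, block_short may be knocked a few centimetres aside while the robot is not near it.
Once in a run the grip may slacken for a moment while it holds something.
It also fails if it takes over 210 s, if anything falls off the work surface, if the arm or the gripper's body presses on something with over 40 N, if the wrist force passes 120 N, or if a joint passes its speed limit or range.

## Robot

A 6-joint arm with a two-finger parallel gripper is mounted at the origin on a cart in front of the work surface, level with it; the furniture and walls round the work are solid. World frame = base frame: x ahead of the robot, y to its left, z up, the work surface at z = 0. Lengths are in m, angles in rad, forces in N, time in s.
With the tool pointing down it reaches from about 0.35 to 0.925 m from the base axis. Payload 6.4 kg.
Tool frame: the origin (TCP) lies midway between the tips of the shut fingers; the grasp point (between the pads) lies 19 mm behind it; z points along the fingers, y is the line along which they close (so a half turn about z gives the same grasp; the last joint's range is limited). The gripper opens to 94 mm and grips with 3 to 60 N. Pads are 16 mm wide; open, the fingers measure 119 mm over their backs; the gripper's body (75 mm by 177 mm) begins 78 mm behind the grasp point.
Start: joints at [1.02, 0.245, 1.558, -0, 1.339, -0.174], TCP at [0.239, 0.604, 0.205] pointing down, gripper open.
Joint ranges: [-3.13, 3.13], [-1.02, 2.26], [0.13, 2.54], [-0.95, 4.09], [0.21, 2.88], [-2.74, 2.74]. Speed limits (rad/s): [2.57, 2.57, 3.14, 3.14, 3.14, 3.14].

## Interface

Orientations are given as a unit quaternion [x, y, z, w].
In Python, from bench import observe, camera, sign_off gives the robot as it stands.
- The arm moves only by the tool drive_tool, never from a script. Its argument "increments" is a list that holds one entry, the list of rows, each a list of 5 numbers: the shift along the world's x, y, z in m, then the turn about the world's z in degrees, then the finger opening in m, from 0 to 0.094. In form: [[[tx, ty, tz, yaw, grip], ...]]. A call has exactly 10 rows; each row shifts and turns the commanded pose from where the row before left it; what a row does not reach is not made up. A row lasts 1/10 s, in which the tool goes at most 50 mm and 8.59 degrees, less where a joint would pass 70% of its speed; a pose out of reach is approached as far as the arm can. A call is refused whole if a number of a shift passes 0.05 or a number of a turn 8.59, either way. A call with a gripper value outside its range is refused whole. The fingers move at their own pace and stop on an object; the grip force is fixed at half the most. Time passes only in rows, so rows that do not move let the fingers close, or fill a call up. It gives the time, the measured TCP pose, the force, the opening and the grip force at its end, in the units of the state.
- observe(): the state, without advancing time (a new reading comes with each control period).
- camera(name): name is "side" or "top"; returns a dict with "color" (384x512x3 uint8, red, green, blue), "depth" (384x512 float32, m along the optical axis (not along the pixel's ray), 0 where there is no reading), "fx", "fy", "cx", "cy" (pixels), "T" (4x4, takes a point from camera to world coordinates). Camera axes: x right, y down, z forward; pixel columns grow to the right and rows downward; lengths in m; the calibration is good to about 2 mm. A picture is of the moment at which its call begins.
- sign_off(): hands the job in; it is judged then, once.
The state is a dict: "time_s": time; "qpos": joint angles; "qd": joint speeds; "joint_torque": joint torques, N m; "position": TCP position; "ee_rot": TCP orientation; "ft_force": force on the tool from outside, world axes, zero at the start; "torque": the same for the moment, N m; "grip_width": finger opening in m; "finger_force": force on a finger pad.
Only numpy, scipy, OpenCV 4.12 (cv2) and the standard library are available. Lean on these libraries where they do the work, as an engineer would, in place of code of your own. Each camera call takes 0.05 s, during which the arm holds its last target. There are 200 camera calls.

## Working session

There is one attempt and no reset: what is moved stays moved. The work goes in short steps, Python scripts to look and compute and a tool call to move; the robot and the scene stay as the last step left them, time stands still between calls to the robot, and variables do not carry over. Pictures are saved under pics/ and viewed, at most 14 in all, crops included, and the job is handed in when it is done.

Besides the shell and the picture viewer there is one more tool, called after "Emit:" by a JSON object that holds its "fn" and its "kwargs", one argument or row to a line. drive_tool: Moves the arm, as the interface text tells. Its arguments: {"type":"object","properties":{"increments":{"type":"array","items":{"type":"array","items":{"type":"array","items":{"type":"number"}}}}},"required":["increments"]}

```bash
mkdir -p pics; ls
cat > h.py <<'E'
import numpy as np, cv2
from bench import observe, camera, sign_off
def pts(c):
    d=c["depth"]; v,u=np.mgrid[:d.shape[0],:d.shape[1]]
    P=np.stack([(u-c["cx"])/c["fx"]*d,(v-c["cy"])/c["fy"]*d,d],-1)
    return P@c["T"][:3,:3].T+c["T"][:3,3]
def save(c,n,crop=None,s=1):
    im=c["color"][...,::-1]
    if crop: im=im[crop[1]:crop[3],crop[0]:crop[2]]
    cv2.imwrite("pics/"+n,cv2.resize(im,None,fx=s,fy=s,interpolation=cv2.INTER_CUBIC))
E
python3 - <<'E'
from h import *
for n in("top","side"):
    c=camera(n); save(c,n+"0.png",s=1.5); np.save(n+".npy",c,allow_pickle=True)
    print(n,c["fx"],c["cx"],c["cy"],c["T"].round(3).tolist())
s=observe(); print(s)
E
```

```text
pics
top 432.76988081620544 255.78765568297612 194.0373888195412 [[-0.015, -0.99, 0.142, 0.415], [-1.0, 0.014, -0.008, 0.264], [0.006, -0.142, -0.99, 0.897], [0.0, 0.0, 0.0, 1.0]]
side 458.22402038198794 255.26005502060602 185.7186585766517 [[0.937, -0.136, 0.323, 0.254], [-0.349, -0.422, 0.837, -0.515], [0.023, -0.896, -0.443, 0.467], [0.0, 0.0, 0.0, 1.0]]
{'time_s': 0.1, 'qpos': array([ 1.01987951e+00,  2.45745864e-01,  1.55886007e+00,  1.81571272e-05,
        1.33866737e+00, -1.74087206e-01]), 'qd': array([-6.32458429e-04, -1.11195489e-03, -2.04184540e-03, -8.65242475e-05,
        8.35431508e-04, -1.34764530e-03]), 'joint_torque': array([-1.15261177e-03, -4.16918421e+01, -3.15524697e+01,  6.85856910e-02,
        3.09572951e-02, -6.27771465e-05]), 'position': array([0.23888914, 0.60395069, 0.20447172]), 'ee_rot': array([ 1.87303985e-01,  9.82301639e-01, -7.82583980e-04, -3.06251664e-04]), 'ft_force': array([ 0.07326755, -0.29051523,  0.2247722 ]), 'torque': array([0.01298784, 0.02826426, 0.03507543]), 'finger_force': 0.0, 'grip_width': 0.09407254736440837}
```

View pics/top0.png

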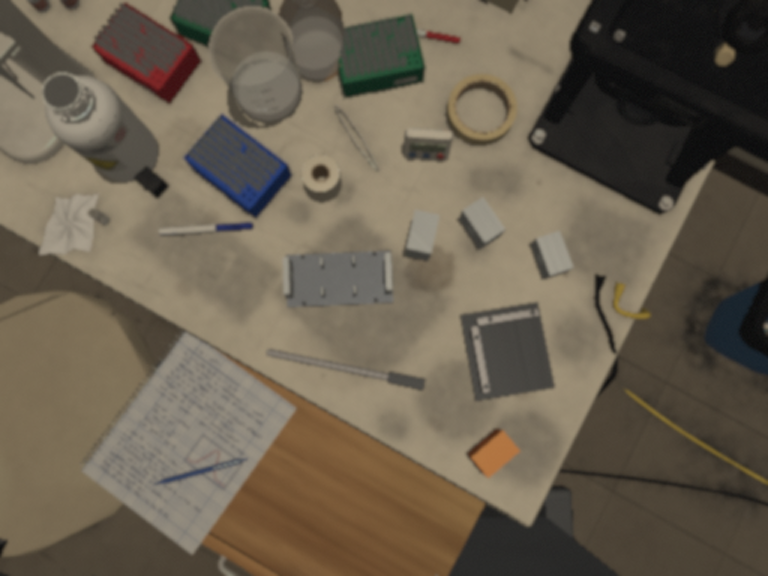

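View pics/side0.png

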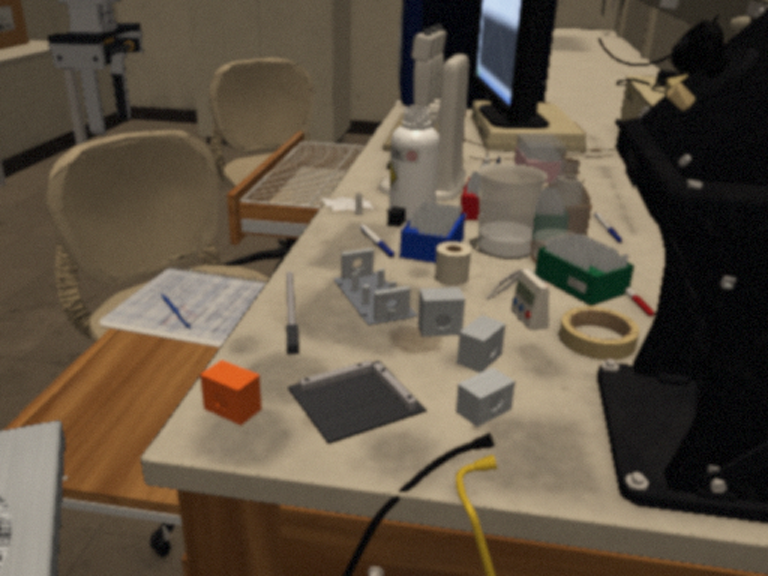

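The top view has +x up and +y left. It shows three grey blocks at (422,233), (482,222) and (551,254), and an orange look-alike at (494,452), which I leave alone. The jig is at (507,350), the carrier at (338,278) and the rod at (345,368) with its grip at (406,380). Bystanders are the timer (428,145), the film roll (321,178) and the marker (205,230).

Run:
```python
from h import *
c=np.load("top.npy",allow_pickle=True).item(); P=pts(c)
g=lambda u,v:P[int(v/1.5),int(u/1.5)].round(3)
for n,u,v in [("b1",422,225),("b2",480,212),("b3",550,245),("or",490,445),("farf",505,317),("leftf",480,360),("base",515,355),("rodgrip",406,380),("rodmid",330,363),("carbase",338,278),("plateL",289,275),("plateR",388,272),("timer",428,140),("film",312,178),("bench",450,320),("blk",620,110),("marker",240,227),("cartend",560,540)]: print(n,g(u,v))
H=P[...,2]; hsv=cv2.cvtColor(c["color"],cv2.COLOR_RGB2HSV)
# blobs of top faces above 30mm
for lo,hi,name in[(0.028,0.07,"top"),(0.01,0.028,"mid")]:
    m=((H>lo)&(H<hi)).astype(np.uint8); m=cv2.morphologyEx(m,cv2.MORPH_OPEN,np.ones((2,2)))
    n,L,st,ce=cv2.connectedComponentsWithStats(m)
    for i in range(1,n):
        if st[i,4]<25: continue
        q=P[L==i]; r=cv2.minAreaRect(q[:,:2].astype(np.float32))
        print(name,(ce[i]*1.5).round(),st[i,4],np.percentile(q[:,2],[50,90]).round(3),np.round(r[0],3),np.round(r[1],3),round(r[2],1))
```

```text
b1 [0.624 0.205 0.053]
b2 [0.643 0.126 0.045]
b3 [0.598 0.032 0.037]
or [0.336 0.125 0.043]
farf [0.503 0.093 0.016]
leftf [0.445 0.128 0.017]
base [0.453 0.079 0.004]
rodgrip [0.42  0.23  0.015]
rodmid [0.444 0.331 0.011]
carbase [0.562 0.321 0.005]
plateL [0.561 0.384 0.045]
plateR [0.563 0.252 0.043]
timer [0.741 0.195 0.057]
film [0.698 0.353 0.033]
bench [ 0.502  0.165 -0.002]
blk [ 0.785 -0.072  0.048]
marker [0.636 0.456 0.01 ]
cartend [ 0.109 -0.082 -0.423]
top [209.  14.] 987 [0.056 0.063] [0.681 0.411] [0.591 0.143] 15.5
top [502.   5.] 164 [0.045 0.061] [0.967 0.083] [0.056 0.052] 63.9
top [144.  50.] 2382 [0.054 0.061] [0.695 0.425] [0.637 0.116] 40.2
top [374.  55.] 2471 [0.052 0.061] [0.684 0.235] [0.51  0.185] 14.0
top [256.  59.] 811 [0.034 0.061] [0.659 0.333] [0.5   0.091] 26.1
top [34. 70.] 91 [0.036 0.063] [0.648 0.512] [0.682 0.01 ] 47.7
top [76. 71.] 86 [0.051 0.154] [0.817 0.652] [0.131 0.019] 40.5
top [274. 104.] 385 [0.043 0.06 ] [0.625 0.365] [0.458 0.096] 13.9
top [634. 111.] 454 [0.053 0.065] [0.64  0.089] [0.124 0.557] 39.8
top [558. 110.] 176 [0.047 0.06
[... 1730 characters left out ...]
0.017] [0.682 0.411] [0.005 0.085] 53.3
mid [321. 175.] 26 [0.013 0.02 ] [0.707 0.343] [0.005 0.018] 4.4
mid [329. 197.] 51 [0.009 0.018] [0.679 0.332] [0.011 0.041] 29.1
mid [476. 240.] 28 [0.017 0.028] [0.611 0.128] [0.025 0.004] 31.7
mid [541. 261.] 68 [0.019 0.03 ] [0.58 0.04] [0.051 0.008] 20.9
mid [600. 298.] 154 [0.014 0.022] [0.458 0.09 ] [0.072 0.35 ] 25.6
mid [619. 295.] 83 [0.016 0.021] [0.468 0.086] [0.033 0.37 ] 21.7
mid [494. 341.] 441 [0.016 0.018] [0.439 0.139] [0.09  0.238] 31.8
mid [285. 357.] 74 [0.011 0.013] [0.453 0.393] [0.044 0.008] 77.9
mid [325. 366.] 114 [0.011 0.014] [0.441 0.338] [0.061 0.009] 78.6
mid [394. 380.] 290 [0.014 0.017] [0.421 0.254] [0.105 0.017] 79.1
```

Run:
```python
from h import *
c=np.load("top.npy",allow_pickle=True).item()
save(c,"crop0.png",(255,90,405,280),3.1)
c=np.load("side.npy",allow_pickle=True).item(); P=pts(c)
for n,u,v in [("tcp",114,125),("b",440,290),("b",485,335),("b",490,385),("gray",30,500)]: print(n,P[int(v/1.5),int(u/1.5)].round(3))
```

```text
tcp [ 0.254 -0.515  0.467]
b [0.615 0.213 0.053]
b [0.624 0.102 0.045]
b [0.587 0.02  0.037]
gray [ 0.127  0.039 -0.   ]
```

View pics/crop0.png

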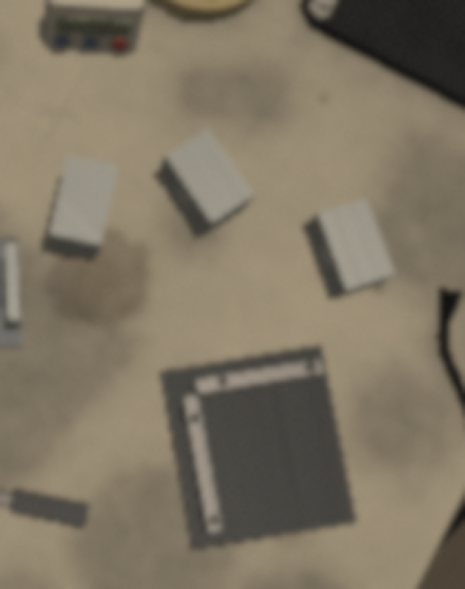

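Crop: the tall block is at crop (83,202), the medium at (205,178) and the short at (350,245). Their tops measure 53, 45 and 37 mm, so all three are present. Next, precise poses.

```bash
cat >> h.py <<'E'
from scipy.spatial.transform import Rotation as R
def cast(c,uv,z):
    uv=np.atleast_2d(uv).astype(float)
    d=np.c_[(uv[:,0]-c["cx"])/c["fx"],(uv[:,1]-c["cy"])/c["fy"],np.ones(len(uv))]@c["T"][:3,:3].T
    o=c["T"][:3,3]; return (o+d*((z-o[2])/d[:,2])[:,None])[:,:2]
def blob(c,m,z,near,r=0.09,minpx=20):
    """minAreaRect, on plane z, of the largest mask blob round 'near'"""
    v,u=np.nonzero(m); q=cast(c,np.c_[u,v],z); ok=np.hypot(*(q-near).T)<r
    mm=np.zeros(m.shape,np.uint8); mm[v[ok],u[ok]]=1
    n,L,st,_=cv2.connectedComponentsWithStats(mm)
    if n<2: return None
    i=1+st[1:,4].argmax(); 
    if st[i,4]<minpx: return None
    v,u=np.nonzero(L==i)
    uv=np.concatenate([np.c_[u+a,v+b] for a in(-.5,.5) for b in(-.5,.5)])
    q=cast(c,uv,z); (cx,cy),(w,h),a=cv2.minAreaRect(q.astype(np.float32))
    if w<h: w,h,a=h,w,a+90
    a=(a+90)%180-90   # direction of long side, deg from world x, -90..90
    return np.array([cx,cy]),w,h,a,q.mean(0),st[i,4]
def tool():
    s=observe(); y=R.from_quat(s["ee_rot"]).as_matrix()[:,1]
    return s["position"].round(4),round((np.degrees(np.arctan2(y[1],y[0]))+90)%180-90,2),s
def hsv(c): return cv2.cvtColor(c["color"],cv2.COLOR_RGB2HSV)
def block(c,h,near,base=0,r=.08):
    z=pts(c)[...,2]; m=(abs(z-h-base)<.005)&(hsv(c)[...,1]<70)
    return blob(c,m,h+base,near,r)
E
python3 - <<'E'
from h import *
c=np.load("top.npy",allow_pickle=True).item(); Z=pts(c)[...,2]; V=hsv(c)
def show(n,b): print(n,None if b is None else [np.round(x,4).tolist() if i in(0,4) else round(float(x),3) for i,x in enumerate(b)])
show("tall",block(c,.054,(.615,.205),r=.06)); show("med",block(c,.046,(.63,.12),r=.06)); show("short",block(c,.038,(.59,.03),r=.07))
pl=[blob(c,abs(Z-.045)<.005,.045,p,.06) for p in((.56,.385),(.56,.25))]
for p in pl: show("plate",p)
A,B=pl[0][0],pl[1][0]; print("carrier",(A+B)/2,np.linalg.norm(A-B),"yaw",np.degrees(np.arctan2(*(A-B)[::-1]))-90)
A,B=pl[0][4],pl[1][4]; print("carrier c",(A+B)/2,np.linalg.norm(A-B),"yaw",np.degrees(np.arctan2(*(A-B)[::-1]))-90)
show("jigbase",blob(c,((V[...,2]<110)&(abs(Z-.005)<.006))|(abs(Z-.017)<.004),.005,(.455,.088),.1))
P=pts(c)
m=(abs(Z-.017)<.004)
show("farf",blob(c,m&(P[...,0]>.49),.017,(.5,.085),.07)); show("leftf",blob(c,m&(P[...,0]<.475),.017,(.45,.128),.06))
show("grip",blob(c,(abs(Z-.0155)<.004),.016,(.42,.23),.05))
show("rod",blob(c,(Z>.007)&(Z<.02),.012,(.435,.3),.14))
print(tool()[:2])
for b in("carrierbase",): show(b,blob(c,((abs(Z-.003)<.004)&(V[...,2]<160)&(V[...,0]>85)&(V[...,0]<130)),.003,(.562,.321),.09))
print(V[185,225],V[185,250],V[235,343])
E
```

```text
tall [[0.614, 0.2052], 0.058, 0.036, -13.71, [0.6141, 0.2051], 460.0]
med [[0.6308, 0.1228], 0.057, 0.038, 31.194, [0.6308, 0.1226], 451.0]
short [[0.5859, 0.0277], 0.056, 0.039, 17.643, [0.586, 0.0272], 456.0]
plate [[0.5587, 0.3879], 0.051, 0.01, 0.351, [0.5601, 0.3874], 109.0]
plate [[0.5629, 0.2523], 0.051, 0.01, -0.79, [0.5626, 0.252], 99.0]
carrier [0.56082302 0.32007815] 0.1356863974064694 yaw 1.7824559567567917
carrier c [0.5613666  0.31969337] 0.13544382750437448 yaw 1.0541651590534258
jigbase [[0.4571, 0.0903], 0.122, 0.113, 8.254, [0.4564, 0.0899], 3033.0]
farf [[0.5024, 0.0893], 0.087, 0.012, -81.591, [0.5025, 0.0893], 198.0]
leftf [[0.4381, 0.128], 0.075, 0.013, 8.419, [0.4378, 0.128], 181.0]
grip [[0.4192, 0.2322], 0.057, 0.018, 77.964, [0.4187, 0.2306], 199.0]
rod [[0.437, 0.312], 0.221, 0.018, 77.39, [0.4343, 0.3013], 600.0]
(array([0.2389, 0.604 , 0.2045]), np.float64(68.41))
carrierbase None
[ 25  14 109] [ 24  12 109] [21 25 72]
```

Emit:
{"fn": "drive_tool", "kwargs": {
  "increments": [
    [[0.03,-0.032,0,-8.2,0.094],[0.03,-0.032,0,-8.2,0.094],[0.03,-0.032,0,-8.2,0.094],[0.03,-0.032,0,-8.2,0.094],[0.03,-0.032,0,-8.2,0.094],[0.03,-0.032,0,-8.2,0.094],[0.03,-0.032,0,-8.2,0.094],[0.03,-0.032,0,-8.2,0.094],[0.03,-0.032,0,-8.2,0.094],[0.03,-0.032,0,-8.2,0.094]]
  ]
}}

```text
time_s: 1.1
position: [0.5399, 0.2828, 0.205]
ee_rot: [0.788, 0.616, -0.0, -0.0]
ft_force: [-0.1, -0.8, -0.4]
grip_width: 0.0937
finger_force: 0.0
```

Emit:
{"fn": "drive_tool", "kwargs": {
  "increments": [
    [[0.024,-0.026,0,0,0.094],[0.025,-0.026,0,0,0.094],[0.025,-0.0258,0,0.2,0.094],[0,0,-0.04,0,0.094],[0,0,-0.04,0,0.094],[0,0,-0.04,0,0.094],[0,0,-0.03,0,0.094],[0,0,-0.031,0,0.094],[0,0,0,0,0.094],[0,0,0,0,0.094]]
  ]
}}

```text
time_s: 2.1
position: [0.6129, 0.2066, 0.0244]
ee_rot: [0.785, 0.62, -0.0, -0.0]
ft_force: [0.1, -0.4, 0.3]
grip_width: 0.0939
finger_force: 0.0
```

Emit:
{"fn": "drive_tool", "kwargs": {
  "increments": [
    [[0,0,0,0,0.04],[0,0,0,0,0.04],[0,0,0,0,0.04],[0,0,0,0,0.04],[0,0,0,0,0.04],[0,0,0,0,0.04],[0,0,0,0,0.04],[0,0,0,0,0.04],[0,0,0,0,0.04],[0,0,0,0,0.04]]
  ]
}}

```text
time_s: 3.1
position: [0.6141, 0.2066, 0.0252]
ee_rot: [0.785, 0.62, 0.001, 0.001]
ft_force: [3.0, -0.6, 4.1]
grip_width: 0.0539
finger_force: 30.0
```

Run:
```python
from h import *
c=camera("side"); save(c,"side1.png",(200,130,400,300),3); print(tool()[:2])
```

```text
(array([0.6141, 0.2066, 0.0252]), np.float64(-13.39))
```

View pics/side1.png

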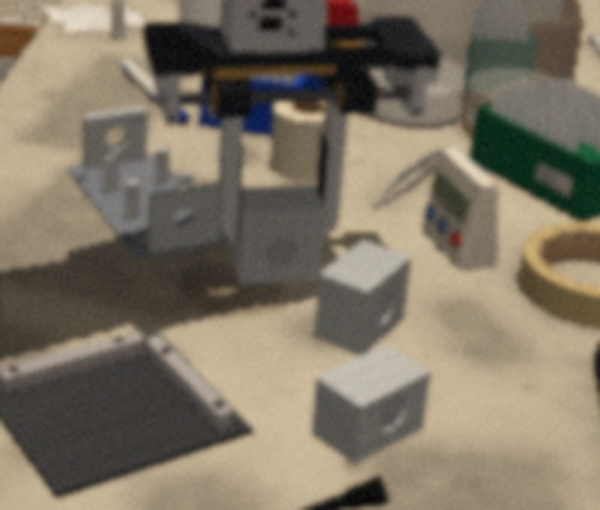

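The view shows the tall block held squarely at side-crop (280,230), with its bore visible and the width reading 54 mm. I'll lift it and carry it to the jig.

Emit:
{"fn": "drive_tool", "kwargs": {
  "increments": [
    [[0,0,0.035,0,0.04],[0,0,0.035,0,0.04],[-0.03,-0.0207,0,4.3,0.04],[-0.03,-0.0207,0,4.3,0.04],[-0.03,-0.0207,0,4.3,0.04],[-0.031,-0.0207,0,4.4,0.04],[-0.031,-0.0207,0,4.4,0.04],[0,0,-0.03,0,0.04],[0,0,-0.02,0,0.04],[0,0,0,0,0.04]]
  ]
}}

```text
time_s: 4.15
position: [0.456, 0.1033, 0.0404]
ee_rot: [0.654, 0.756, -0.003, -0.004]
ft_force: [-0.9, 0.3, -2.6]
grip_width: 0.0542
finger_force: 30.0
```

Run:
```python
from h import *
c=camera("side"); save(c,"side2.png",(150,130,350,300),3); t=tool(); print(t[:2],t[2]["grip_width"],t[2]["ft_force"].round(1))
```

```text
(array([0.458 , 0.1034, 0.0421]), np.float64(8.31)) 0.05419959959458029 [-0.3  0.1 -2.5]
```

View pics/side2.png

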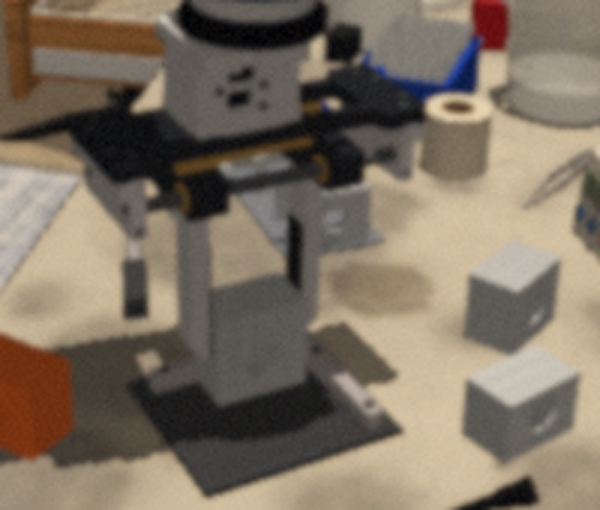

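Emit:
{"fn": "drive_tool", "kwargs": {
  "increments": [
    [[0,0,-0.008,0,0.04],[0,0,-0.004,0,0.04],[0,0,-0.0015,0,0.04],[-0.0003,0.002,0,0,0.04],[-0.0003,0.002,0,0,0.04],[0,0,0,0,0.04],[0,0,0,0,0.04],[0,0,0,0,0.04],[0,0,0,0,0.04],[0,0,0,0,0.04]]
  ]
}}

```text
time_s: 5.2
position: [0.4606, 0.1071, 0.031]
ee_rot: [0.654, 0.756, 0.0, 0.0]
ft_force: [0.2, 0.1, -3.2]
grip_width: 0.0536
finger_force: 30.0
```

Emit:
{"fn": "drive_tool", "kwargs": {
  "increments": [
    [[-0.0002,0.001,0,0,0.04],[-0.0002,0.001,0,0,0.04],[-0.0001,0.001,0,0,0.04],[0,0,0,0,0.04],[0,0,0,0,0.04],[0,0,0,0,0.04],[0,0,0,0,0.04],[0,0,0,0,0.04],[0,0,0,0,0.04],[0,0,0,0,0.04]]
  ]
}}

```text
time_s: 6.2
position: [0.4601, 0.1094, 0.031]
ee_rot: [0.654, 0.757, -0.001, 0.001]
ft_force: [0.2, -5.0, -1.4]
grip_width: 0.0538
finger_force: 30.0
```

Emit:
{"fn": "drive_tool", "kwargs": {
  "increments": [
    [[-0.0001,0.001,0,0,0.04],[0.002,0.0003,0,0,0.04],[0.002,0.0003,0,0,0.04],[0.001,0.0002,0,0,0.04],[0.001,0.0001,0,0,0.04],[0,0,0,0,0.04],[0,0,0,0,0.04],[0,0,0,0,0.04],[0,0,0,0,0.04],[0,0,0,0,0.04]]
  ]
}}

```text
time_s: 7.2
position: [0.463, 0.1099, 0.0304]
ee_rot: [0.653, 0.757, -0.005, -0.001]
ft_force: [-8.8, -11.9, 6.3]
grip_width: 0.0536
finger_force: 30.0
```

Emit:
{"fn": "drive_tool", "kwargs": {
  "increments": [
    [[0.001,0.0001,0,0,0.04],[0.001,0.0001,0,0,0.04],[0.0005,0.0001,0,0,0.04],[0,0,0,0,0.04],[0,0,0,0,0.04],[0,0,0,0,0.04],[0,0,0,0,0.04],[0,0,0,0,0.04],[0,0,0,0,0.04],[0,0,0,0,0.04]]
  ]
}}

```text
time_s: 8.2
position: [0.4656, 0.1104, 0.0304]
ee_rot: [0.653, 0.757, -0.004, -0.001]
ft_force: [-2.1, -1.5, 0.1]
grip_width: 0.0542
finger_force: 2.3
```

The finger force has dipped to 2.3 N, the momentary slackening. I'll let it recover and keep pressing.

Emit:
{"fn": "drive_tool", "kwargs": {
  "increments": [
    [[0,0,0,0,0.04],[0,0,0,0,0.04],[0,0,0,0,0.04],[0,0,0,0,0.04],[0.0005,0.0001,0,0,0.04],[0.0005,0.0001,0,0,0.04],[0,0,0,0,0.04],[0,0,0,0,0.04],[0,0,0,0,0.04],[0,0,0,0,0.04]]
  ]
}}

```text
time_s: 9.2
position: [0.4689, 0.1124, 0.0308]
ee_rot: [0.654, 0.757, -0.001, -0.0]
ft_force: [-3.5, -3.3, 0.1]
grip_width: 0.0538
finger_force: 30.0
```

Emit:
{"fn": "drive_tool", "kwargs": {
  "increments": [
    [[0.0005,0.0001,0,0,0.04],[0.0005,0.0001,0,0,0.04],[0,0,0,0,0.04],[0,0,0,0,0.04],[0,0,0,0,0.04],[0,0,0,0,0.04],[0,0,0,0,0.04],[0,0,0,0,0.04],[0,0,0,0,0.04],[0,0,0,0,0.04]]
  ]
}}

```text
time_s: 10.2
position: [0.469, 0.1124, 0.0307]
ee_rot: [0.654, 0.757, -0.002, -0.001]
ft_force: [-8.1, -5.2, 3.0]
grip_width: 0.054
finger_force: 30.0
```

Run:
```python
from h import *
c=camera("side"); save(c,"side3.png",(170,190,320,300),4); c=camera("top"); save(c,"top3.png",(280,180,400,280),5); t=tool(); print(t[:2],t[2]["grip_width"],t[2]["ft_force"].round(1))
```

```text
(array([0.4689, 0.1124, 0.0307]), np.float64(8.34)) 0.05357676648828282 [-6.8 -4.5  2.8]
```

View pics/side3.png

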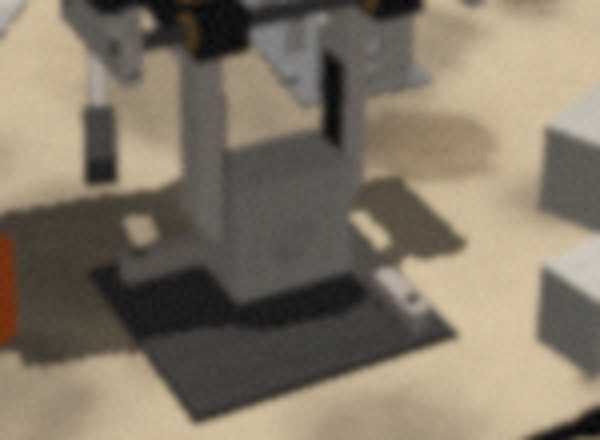

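The block sits against both fences (side-crop (290,220)), and force rises without any motion, so I'm releasing it.

Emit:
{"fn": "drive_tool", "kwargs": {
  "increments": [
    [[0,0,0,0,0.094],[0,0,0,0,0.094],[0,0,0,0,0.094],[0,0,0,0,0.094],[0,0,0,0,0.094],[0,0,0,0,0.094],[0,0,0.04,0,0.094],[-0.01,0.045,0.01,0,0.094],[-0.01,0.045,0,0,0.094],[-0.01,0.045,0,0,0.094]]
  ]
}}

```text
time_s: 11.3
position: [0.4407, 0.2492, 0.0819]
ee_rot: [0.655, 0.756, 0.001, 0.001]
ft_force: [0.4, -0.1, -0.9]
grip_width: 0.0939
finger_force: 0.0
```

```bash
cat >> h.py <<'E'
def jigcheck(c,h):
    Z=pts(c)[...,2]; P=pts(c)
    b=block(c,h,(.468,.111),.005,.06)
    ff=blob(c,(abs(Z-.017)<.004)&(P[...,0]>.49),.017,(.5,.085),.07)
    print("block",b[0].round(4),round(b[1],3),round(b[2],3),round(b[3],2),b[4].round(4),"| fence",None if ff is None else (ff[0].round(4),round(ff[1],3),ff[2],ff[3]))
    j=np.radians(8.3); d=b[0]-(.4568,.0901); print("in jig",d@[np.cos(j),np.sin(j)],d@[-np.sin(j),np.cos(j)])
E
python3 - <<'E'
from h import *
c=camera("top"); jigcheck(c,.054); save(c,"top4.png",(280,180,400,280),5); print(tool()[:2])
E
```

```text
block [0.4672 0.1098] 0.056 0.037 7.91 [0.467  0.1098] | fence (array([0.5026, 0.0894]), 0.087, 0.012166931293904781, -81.5913438796997)
in jig 0.013158226538800085 0.018025514938928403
(array([0.4385, 0.2543, 0.0817]), np.float64(8.52))
```

View pics/top4.png

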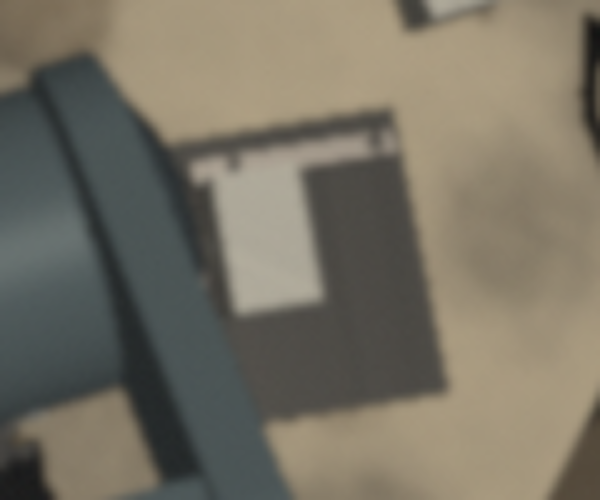

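The top view shows the block flush in the corner (crop (265,240)), at jig (13.2, 18.0) mm and 7.9°. I'll regrasp it there.

Emit:
{"fn": "drive_tool", "kwargs": {
  "increments": [
    [[0.006,-0.03,0,0,0.094],[0.006,-0.03,0,0,0.094],[0.006,-0.03,0,0,0.094],[0.006,-0.03,0,0,0.094],[0.0046,-0.0175,0,-0.1,0.094],[0,0,0,0,0.094],[0,0,0,0,0.094],[0,0,0,0,0.094],[0,0,0,0,0.094],[0,0,0,0,0.094]]
  ]
}}

```text
time_s: 12.35
position: [0.4689, 0.1109, 0.0809]
ee_rot: [0.654, 0.756, -0.0, -0.0]
ft_force: [-0.1, -0.2, 0.7]
grip_width: 0.0943
finger_force: 0.0
```

Emit:
{"fn": "drive_tool", "kwargs": {
  "increments": [
    [[0,-0.001,-0.03,0,0.094],[0,0,-0.0197,0,0.094],[0,0,0,0,0.094],[0,0,0,0,0.094],[0,0,0,0,0.04],[0,0,0,0,0.04],[0,0,0,0,0.04],[0,0,0,0,0.04],[0,0,0,0,0.04],[0,0,0,0,0.04]]
  ]
}}

```text
time_s: 13.35
position: [0.4692, 0.1092, 0.0314]
ee_rot: [0.655, 0.756, 0.0, 0.0]
ft_force: [-0.3, 0.3, 1.8]
grip_width: 0.0538
finger_force: 30.0
```

Emit:
{"fn": "drive_tool", "kwargs": {
  "increments": [
    [[0,0,0.035,0,0.04],[0,0,0.035,0,0.04],[0.0132,0.036,0,-1,0.04],[0.0132,0.036,0,-1,0.04],[0.0132,0.036,0,-1,0.04],[0.0132,0.036,0,-1,0.04],[0.0132,0.036,0,-1,0.04],[0.0132,0.036,0,-1,0.04],[0.0135,0.038,0,-1,0.04],[0,0,0,0,0.04]]
  ]
}}

```text
time_s: 14.35
position: [0.5619, 0.3668, 0.1002]
ee_rot: [0.698, 0.716, 0.0, -0.0]
ft_force: [-0.1, -1.4, -2.6]
grip_width: 0.0536
finger_force: 30.0
```

Emit:
{"fn": "drive_tool", "kwargs": {
  "increments": [
    [[0,0,-0.015,0,0.04],[0,0,-0.01,0,0.04],[0,0,0,0,0.04],[0,0,0,0,0.04],[0,0,0,0,0.04],[0,0,0,0,0.04],[0,0,0,0,0.04],[0,0,0,0,0.04],[0,0,0,0,0.04],[0,0,0,0,0.04]]
  ]
}}

```text
time_s: 15.35
position: [0.5618, 0.3632, 0.0763]
ee_rot: [0.7, 0.715, 0.0, 0.0]
ft_force: [0.6, 0.8, -2.8]
grip_width: 0.054
finger_force: 30.0
```

Run:
```python
from h import *
c=camera("side"); save(c,"side5.png",(190,140,340,250),4); t=tool(); print(t[:2],t[2]["grip_width"],t[2]["ft_force"].round(1))
```

```text
(array([0.5618, 0.3633, 0.0763]), np.float64(1.21)) 0.05374848386761922 [ 0.   0.5 -2.5]
```

View pics/side5.png

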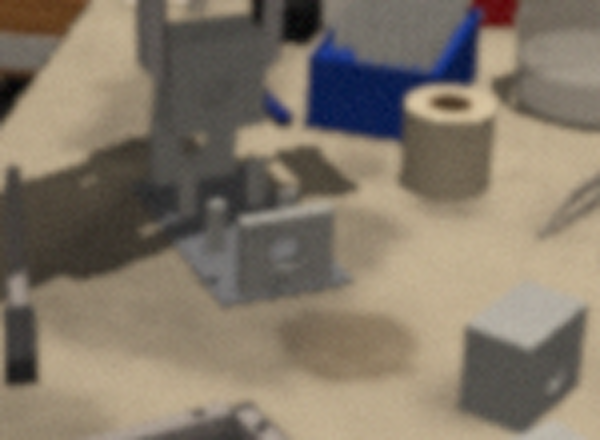

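The tall block is held just above the left bay (side-crop (205,100)). I'll lower it.

Emit:
{"fn": "drive_tool", "kwargs": {
  "increments": [
    [[0,0,-0.01,0,0.04],[0,0,-0.01,0,0.04],[0,0,-0.005,0,0.04],[0,0,-0.003,0,0.04],[0,0,0,0,0.04],[0,0,0,0,0.04],[0,0,0,0,0.04],[0,0,0,0,0.04],[0,0,0,0,0.04],[0,0,0,0,0.04]]
  ]
}}

```text
time_s: 16.4
position: [0.5618, 0.3633, 0.0485]
ee_rot: [0.7, 0.715, 0.0, 0.0]
ft_force: [-0.2, -0.8, -2.7]
grip_width: 0.0539
finger_force: 30.0
```

Emit:
{"fn": "drive_tool", "kwargs": {
  "increments": [
    [[0,0,-0.005,0,0.04],[0,0,-0.005,0,0.04],[0,0,-0.005,0,0.04],[0,0,-0.003,0,0.04],[0,0,0,0,0.04],[0,0,0,0,0.04],[0,0,0,0,0.04],[0,0,0,0,0.04],[0,0,0,0,0.04],[0,0,0,0,0.04]]
  ]
}}

```text
time_s: 17.4
position: [0.5618, 0.3632, 0.0303]
ee_rot: [0.7, 0.715, 0.0, -0.0]
ft_force: [0.3, -0.9, -2.1]
grip_width: 0.0538
finger_force: 30.0
```

Emit:
{"fn": "drive_tool", "kwargs": {
  "increments": [
    [[0,0,-0.0006,0,0.094],[0,0,0,0,0.094],[0,0,0,0,0.094],[0,0,0,0,0.094],[0,0,0,0,0.094],[0,0,0,0,0.094],[0,0,0.04,0,0.094],[0,0,0.04,0,0.094],[0,0,0.04,0,0.094],[0,0,0.02,0,0.094]]
  ]
}}

```text
time_s: 18.4
position: [0.5635, 0.364, 0.1745]
ee_rot: [0.7, 0.715, 0.003, 0.001]
ft_force: [-0.4, -0.2, 0.3]
grip_width: 0.094
finger_force: 0.0
```

Emit:
{"fn": "drive_tool", "kwargs": {
  "increments": [
    [[-0.017,-0.046,0,1,0.094],[-0.017,-0.046,0,1,0.094],[-0.017,-0.046,0,1,0.094],[-0.017,-0.046,0,1,0.094],[-0.017,-0.046,0,1,0.094],[-0.017,-0.046,0,1,0.094],[-0.017,-0.046,0,1,0.094],[-0.017,-0.046,0,1,0.094],[-0.017,-0.046,0,1,0.094],[0,0,0,0,0.094]]
  ]
}}

```text
time_s: 19.4
position: [0.4076, -0.0552, 0.17]
ee_rot: [0.645, 0.765, -0.0, 0.001]
ft_force: [-0.5, 0.2, -0.8]
grip_width: 0.0944
finger_force: 0.0
```

```bash
cat >> h.py <<'E'
def show(n,b): print(n,None if b is None else [np.round(x,4).tolist() if i in(0,4) else round(float(x),3) for i,x in enumerate(b)])
def survey(c):
    Z=pts(c)[...,2]
    show("med",block(c,.046,(.6308,.1228),r=.07)); show("short",block(c,.038,(.586,.027),r=.07))
    o=np.array([.5611,.3199]); a=np.radians(1.3); X=np.array([np.cos(a),np.sin(a)]);Y=np.array([-X[1],X[0]])
    for n,h,y in(("tall",.054,.044),("medium",.046,0),("short",.038,-.044)):
        m=(abs(Z-h-.003)<.0035)
        b=blob(c,m,h+.003,o+Y*y,.042)
        if b: print("bay",n,((b[0]-o)@X).round(4),((b[0]-o)@Y-y).round(4),"c",((b[4]-o)@X).round(4),((b[4]-o)@Y-y).round(4),b[1:4],b[5])
E
python3 - <<'E'
from h import *
c=camera("top"); survey(c); save(c,"top6.png",(170,60,420,280),3.2); print(tool()[:2])
E
```

```text
med [[0.6308, 0.1228], 0.057, 0.038, 32.802, [0.6307, 0.1225], 454.0]
short [[0.586, 0.0275], 0.056, 0.038, 17.347, [0.5859, 0.0273], 459.0]
bay tall -0.0007 -0.0002 c -0.0005 -0.0008 (0.05612785741686821, 0.03551043942570686, 0.013504906557500362) 473
bay short 0.005 -0.0239 c 0.0061 -0.0243 (0.04279525578022003, 0.010041190311312675, -0.8311309814453125) 47
(array([ 0.4083, -0.0531,  0.17  ]), np.float64(9.86))
```

View pics/top6.png

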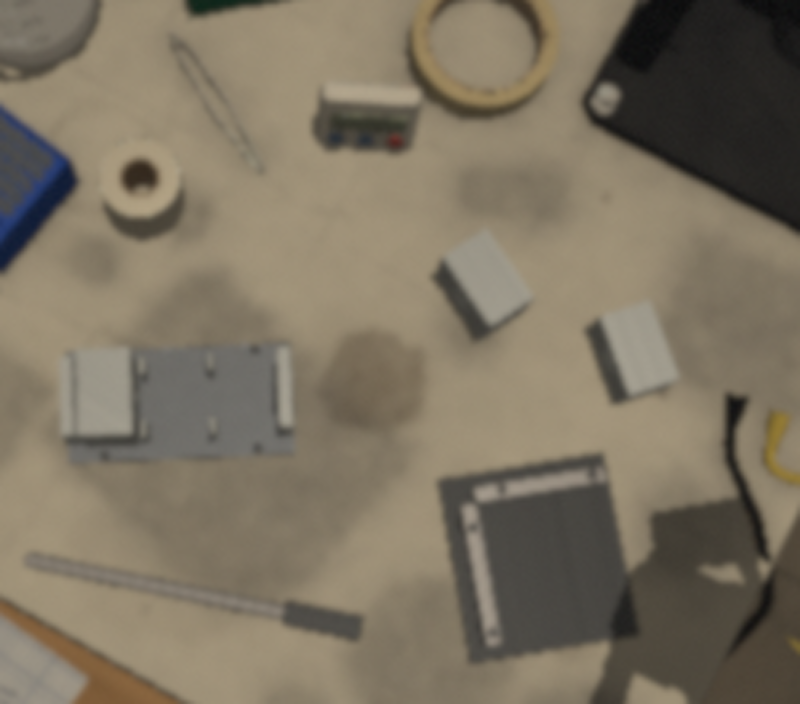

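The tall block stands in the left bay (crop (100,392)), within 1 mm. The medium (485,280) and short (635,350) blocks haven't moved. The medium is next.

Emit:
{"fn": "drive_tool", "kwargs": {
  "increments": [
    [[0.032,0.0251,0,3.2,0.094],[0.032,0.0251,0,3.2,0.094],[0.032,0.0251,0,3.2,0.094],[0.032,0.0251,0,3.2,0.094],[0.032,0.0251,0,3.2,0.094],[0.032,0.0251,0,3.2,0.094],[0.0317,0.0254,0,3.2,0.094],[0,0,-0.04,0,0.094],[0,0,-0.04,0,0.094],[0,0,0,0,0.094]]
  ]
}}

```text
time_s: 20.45
position: [0.6275, 0.1274, 0.0827]
ee_rot: [0.479, 0.878, -0.003, -0.006]
ft_force: [-0.0, 0.1, -1.2]
grip_width: 0.0939
finger_force: 0.0
```

Emit:
{"fn": "drive_tool", "kwargs": {
  "increments": [
    [[0,0,-0.03,0,0.094],[0,0,-0.03,0,0.094],[0,0,-0.012,0,0.094],[0,0,0,0,0.094],[0,0,0,0,0.04],[0,0,0,0,0.04],[0,0,0,0,0.04],[0,0,0,0,0.04],[0,0,0,0,0.04],[0,0,0,0,0.04]]
  ]
}}

```text
time_s: 21.45
position: [0.6324, 0.125, 0.018]
ee_rot: [0.48, 0.877, -0.0, -0.0]
ft_force: [-0.9, -1.6, 1.9]
grip_width: 0.0539
finger_force: 30.0
```

Emit:
{"fn": "drive_tool", "kwargs": {
  "increments": [
    [[0,0,0.035,0,0.04],[0,0,0.03,0,0.04],[-0.0287,-0.0036,0,-4,0.04],[-0.0287,-0.0036,0,-4,0.04],[-0.0287,-0.0036,0,-4,0.04],[-0.0287,-0.0036,0,-4,0.04],[-0.0287,-0.0036,0,-4.1,0.04],[-0.0287,-0.0036,0,-4.1,0.04],[0,0,-0.02,0,0.04],[0,0,-0.02,0,0.04]]
  ]
}}

```text
time_s: 22.45
position: [0.4599, 0.1036, 0.0426]
ee_rot: [0.653, 0.757, 0.001, 0.001]
ft_force: [1.4, 0.7, -1.3]
grip_width: 0.0538
finger_force: 30.0
```

Emit:
{"fn": "drive_tool", "kwargs": {
  "increments": [
    [[0,0,-0.01,0,0.04],[0,0,-0.005,0,0.04],[0,0,0,0,0.04],[0,0,0,0,0.04],[0,0,0,0,0.04],[0,0,0,0,0.04],[0,0,0,0,0.04],[0,0,0,0,0.04],[0,0,0,0,0.04],[0,0,0,0,0.04]]
  ]
}}

```text
time_s: 23.45
position: [0.4603, 0.1036, 0.0277]
ee_rot: [0.653, 0.757, 0.0, 0.0]
ft_force: [-0.8, -0.8, -2.5]
grip_width: 0.0541
finger_force: 30.0
```

Emit:
{"fn": "drive_tool", "kwargs": {
  "increments": [
    [[0,0,-0.003,0,0.04],[0,0,-0.0015,0,0.04],[-0.0003,0.002,0,0,0.04],[-0.0003,0.002,0,0,0.04],[-0.0001,0.001,0,0,0.04],[0,0,0,0,0.04],[0,0,0,0,0.04],[0,0,0,0,0.04],[0,0,0,0,0.04],[0,0,0,0,0.04]]
  ]
}}

```text
time_s: 24.45
position: [0.4596, 0.1086, 0.0232]
ee_rot: [0.653, 0.757, 0.0, -0.0]
ft_force: [-0.8, -0.4, -1.8]
grip_width: 0.0542
finger_force: 30.0
```

Emit:
{"fn": "drive_tool", "kwargs": {
  "increments": [
    [[-0.0001,0.001,0,0,0.04],[-0.0001,0.001,0,0,0.04],[0,0,0,0,0.04],[0,0,0,0,0.04],[0,0,0,0,0.04],[0,0,0,0,0.04],[0,0,0,0,0.04],[0,0,0,0,0.04],[0,0,0,0,0.04],[0,0,0,0,0.04]]
  ]
}}

```text
time_s: 25.45
position: [0.4594, 0.1106, 0.0231]
ee_rot: [0.653, 0.757, -0.0, -0.0]
ft_force: [-0.4, -0.8, -2.1]
grip_width: 0.0536
finger_force: 30.0
```

Emit:
{"fn": "drive_tool", "kwargs": {
  "increments": [
    [[-0.0001,0.001,0,0,0.04],[-0.0001,0.001,0,0,0.04],[0,0,0,0,0.04],[0,0,0,0,0.04],[0,0,0,0,0.04],[0,0,0,0,0.04],[0,0,0,0,0.04],[0,0,0,0,0.04],[0,0,0,0,0.04],[0,0,0,0,0.04]]
  ]
}}

```text
time_s: 26.45
position: [0.4594, 0.1111, 0.0232]
ee_rot: [0.653, 0.758, -0.001, 0.001]
ft_force: [0.7, -7.7, -2.3]
grip_width: 0.0537
finger_force: 30.0
```

Emit:
{"fn": "drive_tool", "kwargs": {
  "increments": [
    [[0.002,0.0003,0,0,0.04],[0.002,0.0003,0,0,0.04],[0.002,0.0003,0,0,0.04],[0.001,0.0002,0,0,0.04],[0,0,0,0,0.04],[0,0,0,0,0.04],[0,0,0,0,0.04],[0,0,0,0,0.04],[0,0,0,0,0.04],[0,0,0,0,0.04]]
  ]
}}

```text
time_s: 27.45
position: [0.4635, 0.1118, 0.0231]
ee_rot: [0.652, 0.758, -0.004, -0.001]
ft_force: [-10.5, -10.3, 10.0]
grip_width: 0.0539
finger_force: 30.0
```

Emit:
{"fn": "drive_tool", "kwargs": {
  "increments": [
    [[0.0002,-0.0012,0.0008,0,0.04],[0,0,0,0,0.04],[0,0,0,0,0.04],[0,0,0,0,0.04],[0,0,0,0,0.04],[0,0,0,0,0.04],[0,0,0,0,0.04],[0,0,0,0,0.04],[0,0,0,0,0.04],[0,0,0,0,0.04]]
  ]
}}

```text
time_s: 28.45
position: [0.4659, 0.112, 0.0237]
ee_rot: [0.653, 0.757, -0.001, -0.0]
ft_force: [-1.2, -4.8, -0.7]
grip_width: 0.0536
finger_force: 30.0
```

Emit:
{"fn": "drive_tool", "kwargs": {
  "increments": [
    [[0.001,0.0001,0,0,0.04],[0.001,0.0001,0,0,0.04],[0.001,0.0001,0,0,0.04],[0,0,0,0,0.04],[0,0,0,0,0.04],[0,0,0,0,0.04],[0,0,0,0,0.04],[0,0,0,0,0.04],[0,0,0,0,0.04],[0,0,0,0,0.04]]
  ]
}}

```text
time_s: 29.45
position: [0.4688, 0.1124, 0.0235]
ee_rot: [0.653, 0.757, -0.001, -0.0]
ft_force: [-2.0, -4.4, -1.6]
grip_width: 0.0535
finger_force: 30.0
```

Emit:
{"fn": "drive_tool", "kwargs": {
  "increments": [
    [[0.001,0.0001,0,0,0.04],[0,0,0,0,0.04],[0,0,0,0,0.04],[0,0,0,0,0.04],[0,0,0,0,0.04],[0,0,0,0,0.04],[0,0,0,0,0.04],[0,0,0,0,0.04],[0,0,0,0,0.04],[0,0,0,0,0.04]]
  ]
}}

```text
time_s: 30.45
position: [0.4688, 0.1124, 0.0234]
ee_rot: [0.653, 0.757, -0.002, -0.001]
ft_force: [-4.5, -5.0, 0.5]
grip_width: 0.0534
finger_force: 30.0
```

Emit:
{"fn": "drive_tool", "kwargs": {
  "increments": [
    [[0,0,0,0,0.094],[0,0,0,0,0.094],[0,0,0,0,0.094],[0,0,0,0,0.094],[0,0,0,0,0.094],[0,0,0,0,0.094],[0,0,0.04,0,0.094],[-0.01,0.045,0.02,0,0.094],[-0.01,0.045,0,0,0.094],[-0.01,0.045,0,0,0.094]]
  ]
}}

```text
time_s: 31.45
position: [0.4409, 0.2492, 0.0852]
ee_rot: [0.654, 0.757, 0.001, 0.001]
ft_force: [0.4, -0.5, -0.4]
grip_width: 0.0941
finger_force: 0.0
```

Run:
```python
from h import *
c=camera("top"); jigcheck(c,.046); print(tool()[:2])
```

```text
block [0.4673 0.1101] 0.056 0.037 8.64 [0.4672 0.11  ] | fence (array([0.5025, 0.0894]), 0.087, 0.01221652701497078, -81.5913438796997)
in jig 0.013264243332165679 0.018289579429227425
(array([0.4385, 0.2543, 0.0847]), np.float64(8.63))
```

Emit:
{"fn": "drive_tool", "kwargs": {
  "increments": [
    [[0.006,-0.03,0,0,0.094],[0.006,-0.03,0,0,0.094],[0.006,-0.03,0,0,0.094],[0.006,-0.03,0,0,0.094],[0.0052,-0.018,0,-0.1,0.094],[0,0,0,0,0.094],[0,0,0,0,0.094],[0,0,0,0,0.094],[0,0,0,0,0.094],[0,0,0,0,0.094]]
  ]
}}

```text
time_s: 32.5
position: [0.4694, 0.1104, 0.0838]
ee_rot: [0.654, 0.757, -0.0, -0.0]
ft_force: [-0.4, -0.3, 0.2]
grip_width: 0.0939
finger_force: 0.0
```

Emit:
{"fn": "drive_tool", "kwargs": {
  "increments": [
    [[-0.0004,-0.001,-0.03,0,0.094],[0,0,-0.02,0,0.094],[0,0,-0.0104,0,0.094],[0,0,0,0,0.094],[0,0,0,0,0.04],[0,0,0,0,0.04],[0,0,0,0,0.04],[0,0,0,0,0.04],[0,0,0,0,0.04],[0,0,0,0,0.04]]
  ]
}}

```text
time_s: 33.5
position: [0.4693, 0.1087, 0.0237]
ee_rot: [0.654, 0.757, 0.0, 0.0]
ft_force: [-1.2, -0.3, 1.6]
grip_width: 0.0536
finger_force: 30.0
```

Emit:
{"fn": "drive_tool", "kwargs": {
  "increments": [
    [[0,0,0.035,0,0.04],[0,0,0.035,0,0.04],[0.0157,0.035,0,-1.2,0.04],[0.0157,0.035,0,-1.2,0.04],[0.0157,0.035,0,-1.2,0.04],[0.0157,0.035,0,-1.2,0.04],[0.0157,0.035,0,-1.2,0.04],[0.0157,0.0345,0,-1.2,0.04],[0,0,-0.01,0,0.04],[0,0,-0.01,0,0.04]]
  ]
}}

```text
time_s: 34.5
position: [0.5629, 0.3184, 0.0722]
ee_rot: [0.7, 0.714, -0.001, -0.0]
ft_force: [-0.2, -0.1, -2.1]
grip_width: 0.0538
finger_force: 30.0
```

Emit:
{"fn": "drive_tool", "kwargs": {
  "increments": [
    [[0,0,0,0,0.04],[0,0,0,0,0.04],[0,0,0,0,0.04],[0,0,0,0,0.04],[0,0,0,0,0.04],[0,0,0,0,0.04],[0,0,0,0,0.04],[0,0,0,0,0.04],[0,0,0,0,0.04],[0,0,0,0,0.04]]
  ]
}}

```text
time_s: 35.5
position: [0.5634, 0.3182, 0.0734]
ee_rot: [0.7, 0.714, -0.0, -0.0]
ft_force: [-0.4, -0.1, -2.1]
grip_width: 0.0539
finger_force: 30.0
```

Emit:
{"fn": "drive_tool", "kwargs": {
  "increments": [
    [[0,0,-0.01,0,0.04],[0,0,-0.01,0,0.04],[0,0,-0.006,0,0.04],[0,0,-0.005,0,0.04],[0,0,0,0,0.04],[0,0,0,0,0.04],[0,0,0,0,0.04],[0,0,0,0,0.04],[0,0,0,0,0.04],[0,0,0,0,0.04]]
  ]
}}

```text
time_s: 36.5
position: [0.5635, 0.3182, 0.0427]
ee_rot: [0.7, 0.714, 0.0, 0.0]
ft_force: [-0.1, -0.9, -2.5]
grip_width: 0.0535
finger_force: 30.0
```

Emit:
{"fn": "drive_tool", "kwargs": {
  "increments": [
    [[0,0,-0.007,0,0.04],[0,0,-0.007,0,0.04],[0,0,-0.004,0,0.04],[0,0,-0.0025,0,0.04],[0,0,0,0,0.04],[0,0,0,0,0.04],[0,0,0,0,0.04],[0,0,0,0,0.04],[0,0,0,0,0.04],[0,0,0,0,0.04]]
  ]
}}

```text
time_s: 37.5
position: [0.5634, 0.3182, 0.0219]
ee_rot: [0.7, 0.714, -0.0, -0.0]
ft_force: [-0.5, 1.1, -1.0]
grip_width: 0.054
finger_force: 30.0
```

Release, then withdraw to the viewing pose.

Emit:
{"fn": "drive_tool", "kwargs": {
  "increments": [
    [[0,0,0,0,0.094],[0,0,0,0,0.094],[0,0,0,0,0.094],[0,0,0,0,0.094],[0,0,0,0,0.094],[0,0,0,0,0.094],[0,0,0.04,0,0.094],[0,0,0.04,0,0.094],[0,0,0.04,0,0.094],[0,0,0.03,0,0.094]]
  ]
}}

```text
time_s: 38.5
position: [0.5642, 0.3185, 0.1751]
ee_rot: [0.7, 0.714, 0.001, 0.001]
ft_force: [0.1, 0.3, 0.3]
grip_width: 0.0941
finger_force: 0.0
```

Emit:
{"fn": "drive_tool", "kwargs": {
  "increments": [
    [[-0.018,-0.043,0,1,0.094],[-0.018,-0.043,0,1,0.094],[-0.018,-0.043,0,1,0.094],[-0.018,-0.043,0,1,0.094],[-0.018,-0.043,0,1,0.094],[-0.018,-0.043,0,1,0.094],[-0.018,-0.043,0,1,0.094],[-0.018,-0.043,0,1,0.094],[-0.018,-0.036,0,1,0.094],[0,0,0,0,0.094]]
  ]
}}

```text
time_s: 39.5
position: [0.4002, -0.065, 0.1722]
ee_rot: [0.644, 0.765, -0.0, 0.001]
ft_force: [0.6, 0.5, -0.1]
grip_width: 0.0944
finger_force: 0.0
```

Run:
```python
from h import *
c=camera("top"); survey(c); print(tool()[:2])
```

```text
med None
short [[0.5857, 0.0275], 0.057, 0.038, 17.347, [0.5858, 0.0273], 459.0]
bay tall -0.0007 -0.0002 c -0.0004 -0.0006 (0.056045353412628174, 0.03551043942570686, 0.013504907488822937) 470
bay medium 0.0011 0.0029 c 0.0009 0.003 (0.05651251599192619, 0.03574994206428528, -0.04277801513671875) 454
bay short 0.0059 -0.0238 c 0.0047 -0.0233 (0.04134981706738472, 0.009787357412278652, 4.7937493324279785) 45
(array([ 0.4009, -0.0634,  0.1722]), np.float64(9.83))
```

Emit:
{"fn": "drive_tool", "kwargs": {
  "increments": [
    [[0.0373,0.0182,0,1.5,0.094],[0.0373,0.0182,0,1.5,0.094],[0.0373,0.0182,0,1.5,0.094],[0.0373,0.0182,0,1.5,0.094],[0.0373,0.0182,0,1.5,0.094],[0,0,-0.04,0,0.094],[0,0,-0.04,0,0.094],[0,0,0,0,0.094],[0,0,0,0,0.094],[0,0,0,0,0.094]]
  ]
}}

```text
time_s: 40.55
position: [0.5896, 0.0296, 0.0945]
ee_rot: [0.59, 0.807, 0.001, 0.002]
ft_force: [1.1, -0.3, 0.4]
grip_width: 0.0936
finger_force: 0.0
```

Emit:
{"fn": "drive_tool", "kwargs": {
  "increments": [
    [[0,0,-0.03,0,0.094],[0,0,-0.03,0,0.094],[0,0,-0.016,0,0.094],[0,0,0,0,0.094],[0,0,0,0,0.04],[0,0,0,0,0.04],[0,0,0,0,0.04],[0,0,0,0,0.04],[0,0,0,0,0.04],[0,0,0,0,0.04]]
  ]
}}

```text
time_s: 41.55
position: [0.588, 0.0292, 0.0163]
ee_rot: [0.591, 0.807, -0.0, 0.0]
ft_force: [-1.0, 0.1, 1.6]
grip_width: 0.0535
finger_force: 30.0
```

Emit:
{"fn": "drive_tool", "kwargs": {
  "increments": [
    [[0,0,0.035,0,0.04],[0,0,0.035,0,0.04],[-0.0255,0.0148,0,-1.85,0.04],[-0.0255,0.0148,0,-1.85,0.04],[-0.0255,0.0148,0,-1.85,0.04],[-0.0255,0.0148,0,-1.85,0.04],[-0.0255,0.0148,0,-1.85,0.04],[0,0,0,0,0.04],[0,0,-0.03,0,0.04],[0,0,-0.02,0,0.04]]
  ]
}}

```text
time_s: 42.55
position: [0.4606, 0.1031, 0.0351]
ee_rot: [0.653, 0.757, 0.0, 0.0]
ft_force: [-0.7, 0.7, -2.7]
grip_width: 0.0538
finger_force: 30.0
```

Emit:
{"fn": "drive_tool", "kwargs": {
  "increments": [
    [[0,0,-0.008,0,0.04],[0,0,-0.004,0,0.04],[0,0,-0.002,0,0.04],[-0.0003,0.002,0,0,0.04],[-0.0001,0.001,0,0,0.04],[-0.0001,0.001,0,0,0.04],[0,0,0,0,0.04],[0,0,0,0,0.04],[0,0,0,0,0.04],[0,0,0,0,0.04]]
  ]
}}

```text
time_s: 43.55
position: [0.4599, 0.1072, 0.022]
ee_rot: [0.654, 0.757, 0.0, 0.0]
ft_force: [1.1, -0.4, -2.3]
grip_width: 0.054
finger_force: 30.0
```

Emit:
{"fn": "drive_tool", "kwargs": {
  "increments": [
    [[-0.0001,0.001,0,0,0.04],[-0.0001,0.001,0,0,0.04],[-0.0001,0.001,0,0,0.04],[0,0,0,0,0.04],[0,0,0,0,0.04],[0,0,0,0,0.04],[0,0,0,0,0.04],[0,0,0,0,0.04],[0,0,0,0,0.04],[0,0,0,0,0.04]]
  ]
}}

```text
time_s: 44.55
position: [0.4596, 0.1102, 0.022]
ee_rot: [0.654, 0.757, 0.0, 0.0]
ft_force: [-0.1, 0.3, -2.5]
grip_width: 0.054
finger_force: 30.0
```

Emit:
{"fn": "drive_tool", "kwargs": {
  "increments": [
    [[-0.0001,0.001,0,0,0.04],[0,0,0,0,0.04],[0,0,0,0,0.04],[0,0,0,0,0.04],[0,0,0,0,0.04],[0,0,0,0,0.04],[0,0,0,0,0.04],[0,0,0,0,0.04],[0,0,0,0,0.04],[0,0,0,0,0.04]]
  ]
}}

```text
time_s: 45.55
position: [0.4596, 0.1108, 0.022]
ee_rot: [0.654, 0.757, -0.0, 0.0]
ft_force: [0.7, -5.7, -1.5]
grip_width: 0.0539
finger_force: 30.0
```

Emit:
{"fn": "drive_tool", "kwargs": {
  "increments": [
    [[0.002,0.0003,0,0,0.04],[0.002,0.0003,0,0,0.04],[0.002,0.0003,0,0,0.04],[0.001,0.0001,0,0,0.04],[0.001,0.0001,0,0,0.04],[0,0,0,0,0.04],[0,0,0,0,0.04],[0,0,0,0,0.04],[0,0,0,0,0.04],[0,0,0,0,0.04]]
  ]
}}

```text
time_s: 46.55
position: [0.4661, 0.1118, 0.0214]
ee_rot: [0.653, 0.757, -0.002, -0.001]
ft_force: [-3.5, -6.3, -0.8]
grip_width: 0.0539
finger_force: 30.0
```

Emit:
{"fn": "drive_tool", "kwargs": {
  "increments": [
    [[0.001,0.0001,0,0,0.04],[0.001,0.0001,0,0,0.04],[0,0,0,0,0.04],[0,0,0,0,0.04],[0,0,0,0,0.04],[0,0,0,0,0.04],[0,0,0,0,0.04],[0,0,0,0,0.04],[0,0,0,0,0.04],[0,0,0,0,0.04]]
  ]
}}

```text
time_s: 47.55
position: [0.4682, 0.1121, 0.0214]
ee_rot: [0.653, 0.757, -0.001, -0.001]
ft_force: [-2.4, -5.9, -0.4]
grip_width: 0.0538
finger_force: 30.0
```

Emit:
{"fn": "drive_tool", "kwargs": {
  "increments": [
    [[0.001,0.0001,0,0,0.04],[0.001,0.0001,0,0,0.04],[0,0,0,0,0.04],[0,0,0,0,0.04],[0,0,0,0,0.04],[0,0,0,0,0.04],[0,0,0,0,0.04],[0,0,0,0,0.04],[0,0,0,0,0.04],[0,0,0,0,0.04]]
  ]
}}

```text
time_s: 48.55
position: [0.4689, 0.1122, 0.0214]
ee_rot: [0.653, 0.757, -0.003, -0.002]
ft_force: [-7.6, -7.0, 4.7]
grip_width: 0.0541
finger_force: 30.0
```

Emit:
{"fn": "drive_tool", "kwargs": {
  "increments": [
    [[0,0,0,0,0.094],[0,0,0,0,0.094],[0,0,0,0,0.094],[0,0,0,0,0.094],[0,0,0,0,0.094],[0,0,0,0,0.094],[0,0,0.04,0,0.094],[-0.01,0.045,0.02,0,0.094],[-0.01,0.045,0,0,0.094],[-0.01,0.045,0,0,0.094]]
  ]
}}

```text
time_s: 49.55
position: [0.442, 0.249, 0.0832]
ee_rot: [0.654, 0.756, 0.001, 0.001]
ft_force: [0.8, -0.4, -0.2]
grip_width: 0.0938
finger_force: 0.0
```

Run:
```python
from h import *
c=camera("top"); jigcheck(c,.038); print(tool()[:2])
```

```text
block [0.4673 0.1101] 0.056 0.037 8.26 [0.4672 0.11  ] | fence (array([0.5024, 0.09  ]), 0.088, 0.01221652701497078, -81.5913438796997)
in jig 0.013238013279008186 0.018251610027638605
(array([0.4397, 0.2541, 0.0827]), np.float64(8.57))
```

Emit:
{"fn": "drive_tool", "kwargs": {
  "increments": [
    [[0.006,-0.03,0,0,0.094],[0.006,-0.03,0,0,0.094],[0.006,-0.03,0,0,0.094],[0.006,-0.03,0,0,0.094],[0.0042,-0.018,0,-0.1,0.094],[0,0,0,0,0.094],[0,0,0,0,0.094],[0,0,0,0,0.094],[0,0,0,0,0.094],[0,0,0,0,0.094]]
  ]
}}

```text
time_s: 50.6
position: [0.4696, 0.1101, 0.0818]
ee_rot: [0.654, 0.757, -0.0, -0.0]
ft_force: [0.7, 0.0, -0.8]
grip_width: 0.0939
finger_force: 0.0
```

Emit:
{"fn": "drive_tool", "kwargs": {
  "increments": [
    [[-0.0006,0,-0.03,0,0.094],[0,0,-0.02,0,0.094],[0,0,-0.0103,0,0.094],[0,0,0,0,0.094],[0,0,0,0,0.04],[0,0,0,0,0.04],[0,0,0,0,0.04],[0,0,0,0,0.04],[0,0,0,0,0.04],[0,0,0,0,0.04]]
  ]
}}

```text
time_s: 51.6
position: [0.4692, 0.1094, 0.0219]
ee_rot: [0.654, 0.756, -0.0, 0.0]
ft_force: [-2.1, -0.0, 3.0]
grip_width: 0.0538
finger_force: 30.0
```

Emit:
{"fn": "drive_tool", "kwargs": {
  "increments": [
    [[0,0,0.035,0,0.04],[0,0,0.035,0,0.04],[0.019,0.033,0,-1.4,0.04],[0.019,0.033,0,-1.4,0.04],[0.019,0.033,0,-1.4,0.04],[0.019,0.033,0,-1.4,0.04],[0.019,0.033,0,-1.4,0.04],[0,0,0,0,0.04],[0,0,-0.01,0,0.04],[0,0,-0.01,0,0.04]]
  ]
}}

```text
time_s: 52.6
position: [0.5633, 0.2737, 0.0702]
ee_rot: [0.699, 0.715, -0.001, -0.0]
ft_force: [0.1, 0.5, -2.5]
grip_width: 0.0532
finger_force: 30.0
```

Emit:
{"fn": "drive_tool", "kwargs": {
  "increments": [
    [[0,0,0,0,0.04],[0,0,0,0,0.04],[0,0,0,0,0.04],[0,0,0,0,0.04],[0,0,0,0,0.04],[0,0,0,0,0.04],[0,0,0,0,0.04],[0,0,0,0,0.04],[0,0,0,0,0.04],[0,0,0,0,0.04]]
  ]
}}

```text
time_s: 53.6
position: [0.5642, 0.2745, 0.0715]
ee_rot: [0.699, 0.715, -0.0, 0.0]
ft_force: [-0.8, -0.1, -2.3]
grip_width: 0.0535
finger_force: 30.0
```

Run:
```python
from h import *
c=camera("side"); save(c,"side7.png",(190,140,340,250),4); t=tool(); print(t[:2],t[2]["grip_width"],t[2]["ft_force"].round(1))
```

```text
(array([0.5641, 0.2745, 0.0715]), np.float64(1.26)) 0.053615806704517044 [-0.4  0.3 -1.9]
```

View pics/side7.png

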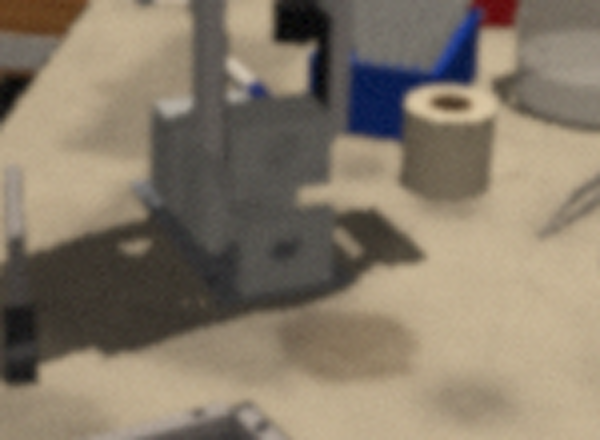

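The short block is held squarely above the right bay (crop (280,150)), so down it goes.

Emit:
{"fn": "drive_tool", "kwargs": {
  "increments": [
    [[0,0,-0.01,0,0.04],[0,0,-0.01,0,0.04],[0,0,-0.006,0,0.04],[0,0,-0.005,0,0.04],[0,0,0,0,0.04],[0,0,0,0,0.04],[0,0,0,0,0.04],[0,0,0,0,0.04],[0,0,0,0,0.04],[0,0,0,0,0.04]]
  ]
}}

```text
time_s: 54.65
position: [0.5643, 0.2745, 0.0408]
ee_rot: [0.699, 0.715, 0.0, 0.0]
ft_force: [0.1, 0.2, -2.2]
grip_width: 0.0543
finger_force: 30.0
```

Emit:
{"fn": "drive_tool", "kwargs": {
  "increments": [
    [[0,0,-0.007,0,0.04],[0,0,-0.007,0,0.04],[0,0,-0.004,0,0.04],[0,0,-0.002,0,0.04],[0,0,0,0,0.04],[0,0,0,0,0.04],[0,0,0,0,0.04],[0,0,0,0,0.04],[0,0,0,0,0.04],[0,0,0,0,0.04]]
  ]
}}

```text
time_s: 55.65
position: [0.5642, 0.2745, 0.0206]
ee_rot: [0.699, 0.715, 0.0, 0.0]
ft_force: [0.0, -0.9, -2.4]
grip_width: 0.0538
finger_force: 30.0
```

Emit:
{"fn": "drive_tool", "kwargs": {
  "increments": [
    [[0,0,-0.0006,0,0.094],[0,0,0,0,0.094],[0,0,0,0,0.094],[0,0,0,0,0.094],[0,0,0,0,0.094],[0,0,0,0,0.094],[0,0,0.04,0,0.094],[0,0,0.04,0,0.094],[0,0,0.04,0,0.094],[0,0,0.03,0,0.094]]
  ]
}}

```text
time_s: 56.65
position: [0.5649, 0.2747, 0.173]
ee_rot: [0.699, 0.715, 0.001, 0.001]
ft_force: [0.7, 1.0, 0.7]
grip_width: 0.0942
finger_force: 0.0
```

Emit:
{"fn": "drive_tool", "kwargs": {
  "increments": [
    [[-0.018,-0.043,0,8,0.094],[-0.018,-0.043,0,8,0.094],[-0.018,-0.043,0,8,0.094],[-0.018,-0.043,0,8,0.094],[-0.018,-0.043,0,0,0.094],[-0.018,-0.043,0,0,0.094],[-0.018,-0.043,0,0,0.094],[-0.018,-0.043,0,0,0.094],[0,0,0,0,0.094],[0,0,0,0,0.094]]
  ]
}}

```text
time_s: 57.65
position: [0.4204, -0.0695, 0.1702]
ee_rot: [0.478, 0.879, 0.0, 0.0]
ft_force: [0.1, 0.8, -0.3]
grip_width: 0.0939
finger_force: 0.0
```

```bash
cat >> h.py <<'E'
def rod(c):
    P=pts(c); Z=P[...,2]; m=(Z>.006)&(Z<.022)
    show("rod",blob(c,m,.009,(.435,.3),.14)); g=blob(c,abs(Z-.016)<.004,.016,(.42,.23),.045); show("grip",g)
    v,u=np.nonzero(m); q=cast(c,np.c_[u,v],.01); ok=(q[:,1]>.22)&(q[:,1]<.42)&(q[:,0]>.40)&(q[:,0]<.47); q=q[ok]
    l=cv2.fitLine(q.astype(np.float32),cv2.DIST_HUBER,0,.001,.001).ravel(); a=np.array(l[:2])*np.sign(l[1]); n=q@a
    print("axis deg",np.degrees(np.arctan2(a[1],a[0])),"pt",l[2:],"tip",l[2:]+a*(np.percentile(n,99.5)-l[2:]@a),"end",l[2:]+a*(n.min()-l[2:]@a),"len",n.max()-n.min())
E
python3 - <<'E'
from h import *
c=camera("top"); survey(c); rod(c); print(tool()[:2])
s=camera("side"); save(s,"side8.png",(170,140,330,260),4)
E
```

```text
med None
short None
bay tall -0.0007 -0.0002 c -0.0004 -0.0004 (0.0560728944838047, 0.03551042079925537, 0.0135970963165164) 468
bay medium 0.0011 0.0029 c 0.0008 0.0029 (0.05643504485487938, 0.03577374666929245, -0.04277801513671875) 449
bay short -0.0004 -0.0056 c -0.0001 -0.0023 (0.05491021275520325, 0.04626766964793205, -0.7706985473632812) 460
rod [[0.4371, 0.3121], 0.222, 0.018, 77.39, [0.4344, 0.3017], 604.0]
grip [[0.4207, 0.2392], 0.071, 0.018, 77.186, [0.4194, 0.2332], 215.0]
axis deg 77.56124 pt [0.4366349  0.31181908] tip [0.45998774 0.41769239] end [0.41647282 0.22041154] len 0.20337775708269795
(array([ 0.4207, -0.0686,  0.1701]), np.float64(33.08))
```

View pics/side8.png

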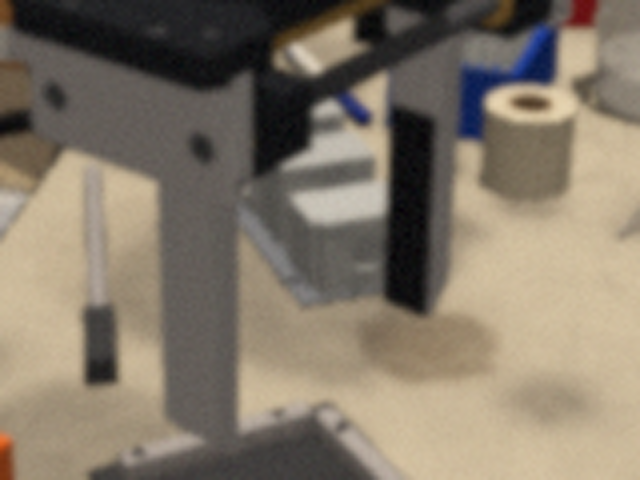

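All three blocks are seated in their bays (crop (340,240)), and the short block's top reads centred. Now the rod: its grip middle is near (0.419, 0.229), its axis is at 77.5° and its tip is near (0.461, 0.419).

Emit:
{"fn": "drive_tool", "kwargs": {
  "increments": [
    [[0.0002,0.0384,0,-5.7,0.05],[0.0002,0.0384,0,-5.7,0.05],[0.0002,0.0384,0,-5.7,0.05],[0.0002,0.0384,0,-5.7,0.05],[0.0002,0.0384,0,-5.7,0.05],[0.0002,0.0384,0,-5.7,0.05],[0.0003,0.0384,0,-5.7,0.05],[0.0003,0.0387,0,-5.6,0.05],[0,0,-0.04,0,0.05],[0,0,-0.04,0,0.05]]
  ]
}}

```text
time_s: 58.75
position: [0.4226, 0.2421, 0.0901]
ee_rot: [0.777, 0.629, 0.002, 0.001]
ft_force: [0.8, 0.2, -0.8]
grip_width: 0.0497
finger_force: 0.0
```

Emit:
{"fn": "drive_tool", "kwargs": {
  "increments": [
    [[0,0,-0.03,0,0.05],[0,0,-0.02,0,0.05],[0,0,0,0,0.05],[0,0,0,0,0.05],[0,0,0,0,0.05],[0,0,0,0,0.05],[0,0,0,0,0.05],[0,0,0,0,0.05],[0,0,0,0,0.05],[0,0,0,0,0.05]]
  ]
}}

```text
time_s: 59.75
position: [0.4224, 0.2387, 0.0401]
ee_rot: [0.779, 0.627, 0.0, 0.0]
ft_force: [0.3, 0.4, -0.2]
grip_width: 0.0502
finger_force: 0.0
```

Run:
```python
from h import *
s=camera("side"); save(s,"side9.png",(130,130,290,250),4); print(tool()[:2])
```

```text
(array([0.4224, 0.2387, 0.04  ]), np.float64(-12.4))
```

View pics/side9.png

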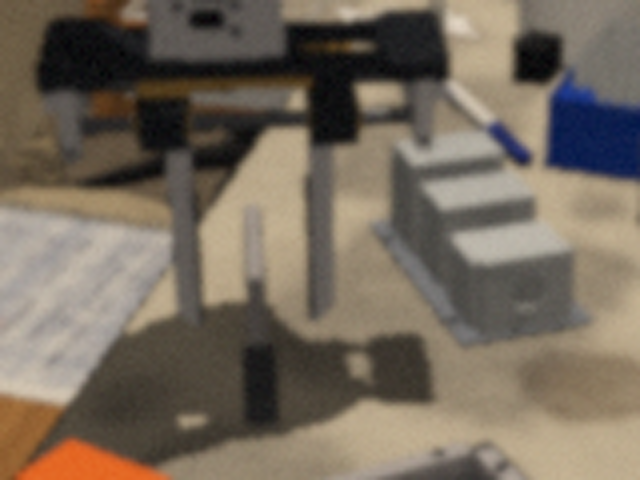

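The fingers straddle the rod grip centrally (crop (258,380)), and the row of blocks looks neat with the eye open at (525,290). Descend and grip.

Emit:
{"fn": "drive_tool", "kwargs": {
  "increments": [
    [[0,0,-0.02,0,0.05],[0,0,-0.01,0,0.05],[0,0,-0.0078,0,0.05],[0,0,0,0,0.05],[0,0,0,0,0.005],[0,0,0,0,0.005],[0,0,0,0,0.005],[0,0,0,0,0.005],[0,0,0,0,0.005],[0,0,0,0,0.005]]
  ]
}}

```text
time_s: 60.8
position: [0.4225, 0.2388, 0.0024]
ee_rot: [0.779, 0.627, 0.0, 0.0]
ft_force: [-0.7, 0.3, 1.3]
grip_width: 0.0159
finger_force: 30.0
```

Emit:
{"fn": "drive_tool", "kwargs": {
  "increments": [
    [[0,0,0,0,0.005],[0,0,0.01,0,0.005],[0,0,0.02,0,0.005],[0,0,0.02,0,0.005],[0,0,0.02,0,0.005],[0,0,0.02,0,0.005],[0,0,0.01,0,0.005],[0,0,0,0,0.005],[0,0,0,0,0.005],[0,0,0,0,0.005]]
  ]
}}

```text
time_s: 61.8
position: [0.4214, 0.2385, 0.1009]
ee_rot: [0.779, 0.627, -0.001, -0.0]
ft_force: [-0.8, -0.1, -1.5]
grip_width: 0.0157
finger_force: 30.0
```

Emit:
{"fn": "drive_tool", "kwargs": {
  "increments": [
    [[0.0245,-0.031,0,2.3,0.005],[0.0245,-0.031,0,2.3,0.005],[0.0245,-0.031,0,2.3,0.005],[0.0245,-0.031,0,2.3,0.005],[0.0245,-0.031,0,2.3,0.005],[0.0245,-0.031,0,2.2,0.005],[0,0,0,0,0.005],[0,0,0,0,0.005],[0,0,0,0,0.005],[0,0,0,0,0.005]]
  ]
}}

```text
time_s: 62.8
position: [0.5683, 0.0538, 0.1016]
ee_rot: [0.699, 0.716, -0.0, -0.001]
ft_force: [-0.1, -0.6, -0.9]
grip_width: 0.0156
finger_force: 30.0
```

Emit:
{"fn": "drive_tool", "kwargs": {
  "increments": [
    [[0,0,-0.02,0,0.005],[0,0,-0.02,0,0.005],[0,0,-0.02,0,0.005],[0,0,-0.015,0,0.005],[0,0,-0.006,0,0.005],[0,0,0,0,0.005],[0,0,0,0,0.005],[0,0,0,0,0.005],[0,0,0,0,0.005],[0,0,0,0,0.005]]
  ]
}}

```text
time_s: 63.8
position: [0.5697, 0.0527, 0.0218]
ee_rot: [0.699, 0.715, 0.0, 0.0]
ft_force: [-0.1, -0.1, -0.9]
grip_width: 0.0155
finger_force: 30.0
```

Run:
```python
from h import *
s=camera("side"); save(s,"side10.png",(220,140,380,260),4); print(tool()[:2])
c=camera("top"); P=pts(c); Z=P[...,2]
m=(P[...,0]>.545)&(P[...,0]<.585)&(Z>.015)&(Z<.035)&(P[...,1]>.1)&(P[...,1]<.243)
q=P[m]; print(len(q), np.c_[q[:,1]][:0])
for lo in np.arange(.1,.24,.02):
    k=(q[:,1]>lo)&(q[:,1]<lo+.02)
    if k.sum()>3: print(round(lo+.01,2),np.median(q[k,0]).round(4),np.percentile(q[k,2],80).round(4),k.sum())
print("ymax",q[:,1].max() if len(q) else None)
survey(c)
s=camera("side"); np.save("s.npy",s,allow_pickle=True)
```

```text
(array([0.5696, 0.0527, 0.0216]), np.float64(1.31))
333 []
0.11 0.5653 0.0324 48
0.13 0.5655 0.032 48
0.15 0.564 0.0315 47
0.17 0.564 0.0321 50
0.19 0.5642 0.0319 49
0.21 0.5627 0.0317 49
0.23 0.5628 0.0319 42
ymax 0.23782401521001736
med None
short None
bay tall -0.0007 -0.0002 c -0.0004 -0.0008 (0.05612827092409134, 0.03551043942570686, 0.013504907488822937) 475
bay medium 0.0011 0.0029 c 0.001 0.003 (0.05640922114253044, 0.035761844366788864, -0.04277801513671875) 452
bay short -0.0004 -0.0056 c 0.0003 -0.0027 (0.05490947887301445, 0.046262167394161224, -0.7706680297851562) 464
```

View pics/side10.png

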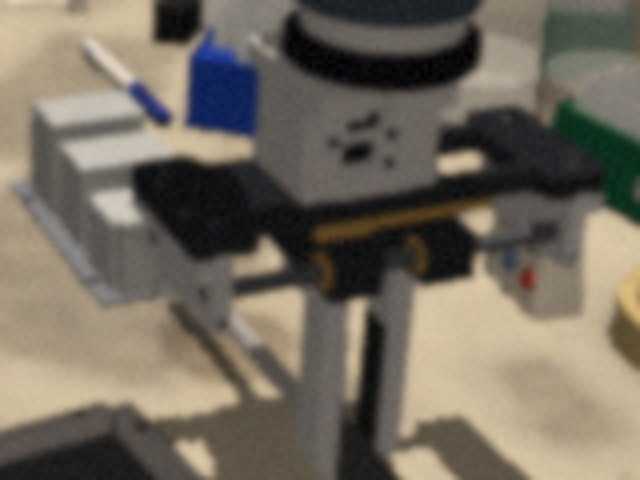

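The rod is level, its axis is on the eye line and its tip is 10 mm short of the right plate. No picture views remain, so from here I go by numbers. Next, insertion.

Emit:
{"fn": "drive_tool", "kwargs": {
  "increments": [
    [[0,0,-0.0022,0,0.005],[0,0,0,0,0.005],[-0.0001,0.005,0,0,0.005],[-0.0001,0.005,0,0,0.005],[-0.0001,0.005,0,0,0.005],[-0.0001,0.005,0,0,0.005],[-0.0001,0.004,0,0,0.005],[0,0,0,0,0.005],[0,0,0,0,0.005],[0,0,0,0,0.005]]
  ]
}}

```text
time_s: 64.95
position: [0.5689, 0.0766, 0.019]
ee_rot: [0.699, 0.715, -0.0, 0.0]
ft_force: [1.1, -0.1, -1.9]
grip_width: 0.0153
finger_force: 30.0
```

Emit:
{"fn": "drive_tool", "kwargs": {
  "increments": [
    [[-0.0001,0.005,0,0,0.005],[-0.0001,0.005,0,0,0.005],[-0.0001,0.005,0,0,0.005],[-0.0001,0.005,0,0,0.005],[-0.0001,0.005,0,0,0.005],[-0.0001,0.005,0,0,0.005],[-0.0001,0.005,0,0,0.005],[-0.0001,0.005,0,0,0.005],[0,0,0,0,0.005],[0,0,0,0,0.005]]
  ]
}}

```text
time_s: 65.95
position: [0.568, 0.1168, 0.019]
ee_rot: [0.699, 0.715, -0.0, 0.0]
ft_force: [-0.1, 0.3, -1.1]
grip_width: 0.0158
finger_force: 30.0
```

Emit:
{"fn": "drive_tool", "kwargs": {
  "increments": [
    [[-0.0001,0.005,0,0,0.005],[-0.0001,0.005,0,0,0.005],[-0.0001,0.005,0,0,0.005],[-0.0001,0.005,0,0,0.005],[-0.0001,0.005,0,0,0.005],[-0.0001,0.005,0,0,0.005],[-0.0001,0.005,0,0,0.005],[-0.0001,0.005,0,0,0.005],[0,0,0,0,0.005],[0,0,0,0,0.005]]
  ]
}}

```text
time_s: 66.95
position: [0.5672, 0.1568, 0.0189]
ee_rot: [0.699, 0.715, -0.0, 0.0]
ft_force: [0.3, -0.2, -1.6]
grip_width: 0.0161
finger_force: 30.0
```

Emit:
{"fn": "drive_tool", "kwargs": {
  "increments": [
    [[-0.0001,0.005,0,0,0.005],[-0.0001,0.005,0,0,0.005],[-0.0001,0.005,0,0,0.005],[-0.0001,0.005,0,0,0.005],[-0.0001,0.005,0,0,0.005],[-0.0001,0.005,0,0,0.005],[-0.0001,0.005,0,0,0.005],[-0.0001,0.005,0,0,0.005],[0,0,0,0,0.005],[0,0,0,0,0.005]]
  ]
}}

```text
time_s: 67.95
position: [0.5664, 0.1968, 0.019]
ee_rot: [0.699, 0.715, -0.0, 0.0]
ft_force: [0.6, 0.7, -1.2]
grip_width: 0.0159
finger_force: 30.0
```

Emit:
{"fn": "drive_tool", "kwargs": {
  "increments": [
    [[-0.0001,0.005,0,0,0.005],[-0.0001,0.005,0,0,0.005],[-0.0001,0.005,0,0,0.005],[-0.0001,0.005,0,0,0.005],[-0.0001,0.005,0,0,0.005],[-0.0001,0.005,0,0,0.005],[0,0,0,0,0.005],[0,0,0,0,0.005],[0,0,0,0,0.005],[0,0,0,0,0.005]]
  ]
}}

```text
time_s: 68.95
position: [0.5659, 0.2266, 0.019]
ee_rot: [0.699, 0.715, -0.0, -0.0]
ft_force: [-0.2, -0.0, -0.6]
grip_width: 0.0156
finger_force: 30.0
```

Run:
```python
from h import *
c=camera("top"); P=pts(c); Z=P[...,2]
m=(P[...,0]>.545)&(P[...,0]<.585)&(Z>.015)&(Z<.04)&(P[...,1]>.393)&(P[...,1]<.45)
q=P[m]; print("tip",len(q),np.median(q,0).round(4) if len(q) else None,q[:,1].max() if len(q) else None); survey(c); print(tool()[:2])
```

```text
tip 42 [0.5596 0.4024 0.0277] 0.4109321815859561
med None
short None
bay tall -0.0007 -0.0002 c -0.0004 -0.0006 (0.05612785741686821, 0.03551043942570686, 0.013504906557500362) 472
bay medium 0.0011 0.0029 c 0.0009 0.0029 (0.05643504485487938, 0.035761844366788864, -0.04277801513671875) 451
bay short -0.0091 0.0077 c -0.0122 0.0097 (0.03656717762351036, 0.015974072739481926, -0.5119476318359375) 100
(array([0.5658, 0.2266, 0.019 ]), np.float64(1.3))
```

The tip stands about 19 mm past the left plate and the insertion forces were nil. Release gently and withdraw.

Emit:
{"fn": "drive_tool", "kwargs": {
  "increments": [
    [[0,0,-0.001,0,0.005],[0,0,-0.001,0,0.005],[0,0,-0.001,0,0.005],[0,0,0,0,0.005],[0,0,0,0,0.05],[0,0,0,0,0.05],[0,0,0,0,0.05],[0,0,0,0,0.05],[0,0,0,0,0.05],[0,0,0,0,0.05]]
  ]
}}

```text
time_s: 70.0
position: [0.5659, 0.2267, 0.016]
ee_rot: [0.699, 0.715, 0.0, 0.0]
ft_force: [-0.4, 0.5, -0.5]
grip_width: 0.0499
finger_force: 0.0
```

Emit:
{"fn": "drive_tool", "kwargs": {
  "increments": [
    [[0,0,0.01,0,0.05],[0,0,0.03,0,0.05],[0,0,0.04,0,0.05],[0,0,0.04,0,0.05],[0,0,0.04,0,0.05],[-0.01,-0.045,0,0,0.05],[-0.01,-0.045,0,0,0.05],[-0.01,-0.045,0,0,0.05],[-0.01,-0.045,0,0,0.05],[-0.01,-0.045,0,0,0.05]]
  ]
}}

```text
time_s: 71.0
position: [0.5153, 0.0002, 0.177]
ee_rot: [0.699, 0.715, 0.0, 0.001]
ft_force: [-0.6, 0.4, 0.0]
grip_width: 0.05
finger_force: 0.0
```

Emit:
{"fn": "drive_tool", "kwargs": {
  "increments": [
    [[-0.01,-0.04,0,0,0.05],[-0.01,-0.04,0,0,0.05],[0,0,0,0,0.05],[0,0,0,0,0.05],[0,0,0,0,0.05],[0,0,0,0,0.05],[0,0,0,0,0.05],[0,0,0,0,0.05],[0,0,0,0,0.05],[0,0,0,0,0.05]]
  ]
}}

```text
time_s: 72.0
position: [0.4959, -0.078, 0.1759]
ee_rot: [0.699, 0.715, -0.0, -0.0]
ft_force: [1.0, -0.7, -0.3]
grip_width: 0.05
finger_force: 0.0
```

Run:
```python
from h import *
c=camera("top"); P=pts(c); Z=P[...,2]
for n,a,b in(("tip",.393,.45),("grip",.17,.244)):
    m=(P[...,0]>.54)&(P[...,0]<.59)&(Z>.012)&(Z<.045)&(P[...,1]>a)&(P[...,1]<b)
    q=P[m]; print(n,len(q),np.median(q,0).round(4),q[:,1].min().round(4),q[:,1].max().round(4))
survey(c); print(tool()[:2])
```

```text
tip 43 [0.5584 0.4018 0.0327] 0.3936 0.4098
grip 218 [0.563  0.2173 0.0261] 0.1925 0.2439
med None
short None
bay tall -0.0006 -0.0002 c 0.0 -0.0005 (0.05601784586906433, 0.03551042079925537, 0.0135970963165164) 473
bay medium 0.0011 0.0029 c 0.001 0.0029 (0.05640922114253044, 0.03574994206428528, -0.04277801513671875) 451
bay short -0.0004 -0.0056 c -0.0004 -0.0036 (0.05491021275520325, 0.04626217857003212, -0.7706985473632812) 500
(array([ 0.4959, -0.0781,  0.176 ]), np.float64(1.32))
```

```bash
python3 -c "
from bench import sign_off; print(sign_off())"
```

```text
the job is handed in; nothing more can be done
None
```

The job is handed in, and no verdict came back: by my camera check, all three blocks were squared in the jig and stand in their bays, and the rod runs through both plates with its tip about 18 mm past the left one; I never moved near the timer, film roll or marker, but did not re-measure them.

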